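# Pack the glue-up kit, leave the sanding block

### The job

Pack the glue-up kit into the tray of coloured bins: lay the long wooden block flat in the blue bin, the small wooden block flat in the green bin and the round wooden dowel lengthwise in the red bin. Only when those three are in and let go, stand the yellow glue bottle upright in the white bin, never letting it tip over on the way. Take the pieces that lie in front of and to the right of the saw, nothing from behind it. The black sanding block is not part of the kit: leave it where it lies.

Things in the scene. Friction and masses are not known exactly. Their poses are not given: they have to be found in the camera images.
- long_block: Long brown wooden block, 45 x 110 x 38 mm, length along its y axis, 45 mm wide along x, 38 mm high. Origin at the centre of its underside as it lies at the start, z up. Loose; it starts on the clear bench in front of or to the right of the saw (like pieces behind the saw are not meant). Behind the row in front of the saw stands the saw's front plate, 90 mm high: keep the open fingers clear of it.
- small_block: Small pale wooden block, 35 x 50 x 35 mm: 35 mm along x, 50 mm along y, 35 mm high. Origin at the centre of its underside as it lies at the start, z up. Loose; it starts on the clear bench in front of or to the right of the saw (like pieces behind the saw are not meant).
- dowel: Round wooden dowel offcut lying on its side, 31 mm thick, 90 mm long along its y axis; can roll. Origin at the centre of its underside as it lies at the start, z up. Loose; it starts on the clear bench in front of or to the right of the saw (like pieces behind the saw are not meant). (so its centre line is 15.6 mm along its own z from the origin).
- glue_bottle: Yellow-orange plastic glue bottle with a green label and pointed orange cap, standing upright, 171 mm high; oval body 40 mm across along x, 60 mm along y, up to a height of 135 mm, the cap above. Origin at the centre of its underside as it lies at the start, z up. Loose; it starts on the clear bench in front of or to the right of the saw (like pieces behind the saw are not meant).
- sanding_block: Black sanding block with a brown sole, 50 x 100 x 30 mm, length along its y axis. Not to be moved. Origin at the centre of its underside as it lies at the start, z up. Loose; it starts on the clear bench in front of or to the right of the saw (like pieces behind the saw are not meant).
- bin_blue: Shallow open blue plastic bin, 127 mm along x, 66 mm along y; inside 122 x 61 mm, walls 2.5 mm thick. Fixed. Origin at the centre of its underside, 4 mm above the bench; inner floor 6.5 mm, rim 17 mm above the bench. The four bins stand side by side along y, 67.5 mm centre to centre, in changing order, in a tray 137 x 280 mm, rim 14 mm high. Over its right side a wall shelf hangs 0.65 m up.
- bin_green: Shallow open green plastic bin, 127 mm along x, 66 mm along y; inside 122 x 61 mm, walls 2.5 mm thick. Fixed. Origin at the centre of its underside, 4 mm above the bench; inner floor 6.5 mm, rim 17 mm above the bench. The four bins stand side by side along y, 67.5 mm centre to centre, in changing order, in a tray 137 x 280 mm, rim 14 mm high. Over its right side a wall shelf hangs 0.65 m up.
- bin_red: Shallow open red plastic bin, 127 mm along x, 66 mm along y; inside 122 x 61 mm, walls 2.5 mm thick. Fixed. Origin at the centre of its underside, 4 mm above the bench; inner floor 6.5 mm, rim 17 mm above the bench. The four bins stand side by side along y, 67.5 mm centre to centre, in changing order, in a tray 137 x 280 mm, rim 14 mm high. Over its right side a wall shelf hangs 0.65 m up.
- bin_white: Shallow open white plastic bin, 127 mm along x, 66 mm along y; inside 122 x 61 mm, walls 2.5 mm thick. Fixed. Origin at the centre of its underside, 4 mm above the bench; inner floor 6.5 mm, rim 17 mm above the bench. The four bins stand side by side along y, 67.5 mm centre to centre, in changing order, in a tray 137 x 280 mm, rim 14 mm high. Over its right side a wall shelf hangs 0.65 m up.

How it is judged:
By the outcome, as a careful person would: the job done as asked, in the order asked, and still so for the second after the job is handed in, with the robot touching nothing.
It also fails if it takes over 106 s, if anything falls off the work surface, if the arm or the gripper's body presses on something with over 40 N, if the wrist force passes 120 N, or if a joint passes its speed limit or range.

### The arm

A 7-joint arm with a two-finger parallel gripper is mounted at the origin on a cart in front of the work surface, level with it; the furniture and walls round the work are solid. World frame = base frame: x ahead of the robot, y to its left, z up, the work surface at z = 0. Lengths are in m, angles in rad, forces in N, time in s.
With the tool pointing down it reaches from about 0.425 to 1.025 m from the base axis. Payload 3.6 kg.
Tool frame: the origin (TCP) lies at the very end of the fingers, on their centre line; the grasp point (between the pads) lies 19 mm behind it; z points along the fingers, y is the line along which they close (so a half turn about z gives the same grasp; the last joint's range is limited). The gripper opens to 85 mm and grips with 20 to 120 N. Pads are 22 mm wide; open, the fingers measure 114 mm over their backs; the gripper's body (76 mm by 85 mm) begins 54 mm behind the grasp point. The pads swing forward as they close: fully open they stand 13 mm farther back than shut.
Start: joints at [-1.399, 0.591, 0.048, 1.609, -0.033, 0.943, -0.034], TCP at [0.19, 0.7, 0.231] pointing down, gripper open.
Joint ranges: [-2.69, 2.69], [-0.47, 2.24], [-1.27, 1.36], [0.19, 2.51], [-1.53, 4.68], [0.08, 2.07], [-3.09, 3.09]. Speed limits (rad/s): [2.57, 2.57, 3.14, 3.14, 3.14, 3.14, 3.14].

### API

Orientations are given as [roll, pitch, yaw] about the fixed x, y, z axes, in that order (R = Rz(yaw) Ry(pitch) Rx(roll)).
In Python, from plant import get_obs, capture, close_job, recognise gives the robot as it stands. The module is installed in compiled form; this text tells all that it offers.
- The arm moves only by the tool jog_arm, never from a script. Its arguments are lists of equal length, an entry for each row: "linear": the shift along the tool's x, y, z in cm, a list of three; "twist": the turn, a rotation vector about the tool's x, y, z in rad, a list of three; "claw": the opening, from -1 (shut) to 1 (fully open). A call has 1 to 8 rows; each row shifts and turns the commanded pose from where the row before left it, along the tool's axes as they then stand; what a row does not reach is not made up. A row lasts 1/12 s, in which the tool goes at most 41.7 mm and 7.16 degrees, less where a joint would pass 70% of its speed; a pose out of reach is approached as far as the arm can. A call is refused whole if a number of a shift passes 4.17 or a number of a turn 0.125, either way. A call with a gripper value outside its range is refused whole. The fingers move at their own pace and stop on an object; the grip force is fixed at half the most. Time passes only in rows, so rows that do not move let the fingers close. It gives the time, the measured TCP pose, the force, the opening and the grip force at its end, in the units of the state.
- get_obs(): the state, without advancing time (a new reading comes with each control period).
- capture(name): name is "scene" or "top" or "wrist"; returns a dict with "img" (480x640x3 uint8, blue, green, red), "z_map" (480x640 float32, m along the optical axis (not along the pixel's ray), 0 where there is no reading), "fx", "fy", "cx", "cy" (pixels), "R" (3x3) and "t" (3): a world point X has camera coordinates R X + t. Camera axes: x right, y down, z forward; pixel columns grow to the right and rows downward; lengths in m; the calibration is good to about 2 mm. A picture is of the moment at which its call begins.
- close_job(): hands the job in; it is judged then, once.
Trained networks look in a picture, given as the dict that the camera call returned (one of the last four; its "shot" number tells which), for a name from the list of things; names that differ only in an ending like _2 or _b are one class to them, and where a whole thing is asked for, a point or a joint stands for the part that bears it (a point fixed in the world has none). Each returns a list of dicts, best first, with "score" (0 to 1); they miss things now and then, are a little off and sometimes report something else, mostly with a low value. They report only what shows in the picture. A call takes as long as a camera call.
- recognise(picture, name): "extent" ([centre column, centre row, width, height] as shares, 0 to 1, of the picture: columns of its width, rows of its height, round what is visible of it).
The state is a dict: "clock": time; "q": joint angles; "joint_velocities": joint speeds; "joint_efforts": joint torques, N m; "eef_pos": TCP position; "tool_rot": TCP orientation; "ft_force": force on the tool from outside, world axes, zero at the start; "wrist_torque": the same for the moment, N m; "grip_width": opening from 0.0 (shut) to 1.0 (fully open); "gripper_force": force on a finger pad.
Only numpy, scipy, OpenCV 4.12 (cv2) and the standard library are available. Lean on these libraries where they do the work, as an engineer would, in place of code of your own. Each camera call takes 0.05 s, during which the arm holds its last target. There are 200 camera calls.

## Working session

There is one attempt and no reset: what is moved stays moved. The work goes in short steps, Python scripts to look and compute and a tool call to move; the robot and the scene stay as the last step left them, time stands still between calls to the robot, and variables do not carry over. Pictures are saved under pics/ and viewed, at most 16 in all, crops included, and the job is handed in when it is done.

Besides the shell and the picture viewer there is one more tool, called by a JSON object that holds its "name" and its "arguments", one argument or row to a line. jog_arm: Moves the arm, as the interface text tells. Its arguments: {"type":"object","properties":{"linear":{"type":"array"},"twist":{"type":"array"},"claw":{"type":"array"}},"required":["linear","twist","claw"]}

```bash
mkdir -p pics; python3 - <<'E'
from plant import *
import cv2
o=get_obs()
for k in('clock','eef_pos','tool_rot','ft_force','grip_width'):print(k,o[k])
for n in('top','scene'):
    c=capture(n);cv2.imwrite(f'pics/{n}0.png',c['img'])
    print(n,c['fx'],c['R'],c['t'])
    for k in['long_block','small_block','dowel','glue_bottle','sanding_block','bin_blue','bin_green','bin_red','bin_white']:
        print(k,[(round(d['score'],2),[round(e*s) for e,s in zip(d['extent'],(640,480,640,480))]) for d in recognise(c,k)[:3]])
E
```

```text
clock 0.0
eef_pos [0.19024574 0.69873832 0.23013875]
tool_rot [-3.13937280e+00  1.38857123e-04  2.87583136e+00]
ft_force [-0.10394033  0.26042251 -0.27319521]
grip_width 0.9964702028425939
top 463.37984493244784 [[-0.01490792 -0.99967459  0.02069936]
 [-0.99237628  0.01225982 -0.1226337 ]
 [ 0.12234002 -0.02236977 -0.99223612]] [0.08280795 0.54370831 0.89784587]
long_block [(0.81, [268, 299, 61, 40])]
small_block [(0.74, [333, 278, 28, 22])]
dowel [(0.63, [202, 319, 48, 22])]
glue_bottle [(0.95, [405, 255, 37, 30])]
sanding_block [(0.89, [287, 213, 54, 32])]
bin_blue [(0.72, [437, 187, 31, 62])]
bin_green [(0.71, [371, 186, 34, 60])]
bin_red [(0.91, [342, 188, 36, 63])]
bin_white [(0.98, [403, 187, 34, 64])]
scene 471.6910148790207 [[ 0.60422674 -0.79674981 -0.00998991]
 [-0.49159783 -0.36288486 -0.79160985]
 [ 0.62708981  0.48322285 -0.61094521]] [-0.2508      0.33436385  0.48840936]
long_block [(0.95, [239, 253, 74, 38])]
small_block [(0.81, [308, 265, 34, 34]), (0.33, [476, 263, 68, 60])]
dowel [(0.89, [177, 234, 47, 28])]
glue_bottle [(0.78, [394, 258, 41, 97])]
sanding_block [(0.71, [315, 215, 52, 35])]
bin_blue [(0.63, [475, 264, 68, 53])]
bin_green [(0.96, [419, 230, 38, 36])]
bin_red [(0.7, [375, 222, 57, 42])]
bin_white [(0.9, [442, 249, 55, 48])]
```

View pics/top0.png

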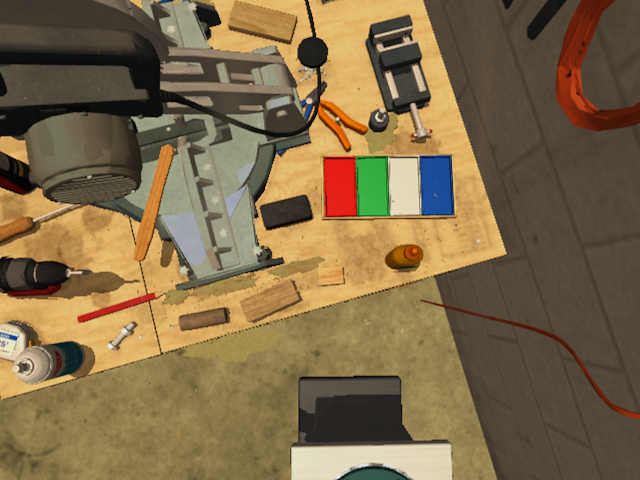

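View pics/scene0.png

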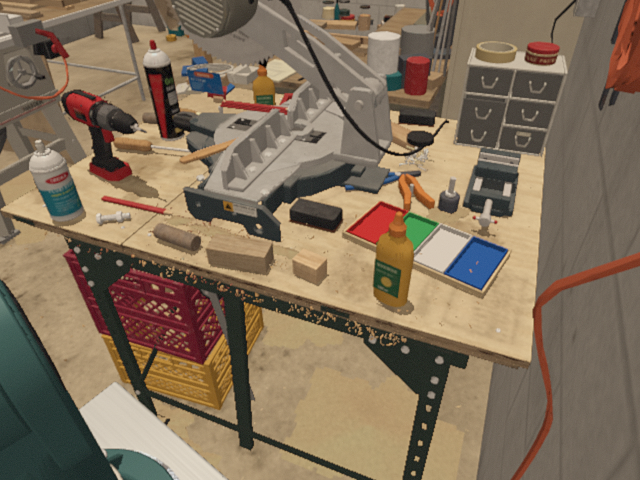

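The top view shows dowel (203,319), long block (269,300), small block (331,275) and bottle (405,257). The bins run red, green, white, blue from left to right along row 187, and the sanding block is at (287,212). The networks' detections match. Next I measure poses from depth.

```bash
cat > h.py <<'E'
from plant import *
import cv2, numpy as np
def cloud(c):
    z=c['z_map'].astype(float);v,u=np.mgrid[:480,:640]
    P=np.stack([(u-c['cx'])/c['fx']*z,(v-c['cy'])/c['fy']*z,z],-1)
    W=(P-c['t'])@c['R']; W[z==0]=np.nan
    return W
def blob(W,box,zlo,zhi,pad=8):
    x,y,w,h=box;m=np.zeros(W.shape[:2],bool)
    m[int(y-h/2-pad):int(y+h/2+pad),int(x-w/2-pad):int(x+w/2+pad)]=1
    m&=(W[...,2]>zlo)&(W[...,2]<zhi)
    n,l,s,_=cv2.connectedComponentsWithStats(m.astype(np.uint8))
    m=l==1+s[1:,4].argmax();p=W[m]
    r=cv2.minAreaRect(p[:,:2].astype(np.float32)*1000)
    (cx,cy),(a,b),th=r
    if a>b: th+=90   # direction of long side = b ; angle of a-axis th
    # th now: angle of the short side
    yaw=(th+90)%180-90
    return np.round([cx,cy],1),np.round(sorted((a,b)),1),'yaw(short)',round(yaw,1),'z med',np.round(np.median(p[:,2])*1000,1),len(p)
def boxpx(c,k):
    d=recognise(c,k)[0];return [e*s for e,s in zip(d['extent'],(640,480,640,480))]
E
python3 - <<'E'
from h import *
c=capture('top');W=cloud(c)
for k,lo,hi in[('long_block',.028,.05),('small_block',.025,.05),('dowel',.014,.045),('glue_bottle',.1,.2),('glue_bottle',.03,.2),('sanding_block',.02,.05)]:
    print(k,*blob(W,boxpx(c,k),lo,hi))
for k in['bin_red','bin_green','bin_white','bin_blue']:
    x,y,w,h=boxpx(c,k);print(k,np.round(W[int(y),int(x)]*1000,1), c['img'][int(y),int(x)])
# bench level & bin rim/floor
hs=cv2.cvtColor(c['img'],cv2.COLOR_BGR2HSV)
reg=np.zeros((480,640),bool);reg[145:225,315:465]=1
for n,a,b in[('red',(0,200,100),(6,255,255)),('green',(50,150,60),(75,255,255)),('blue',(105,150,60),(125,255,255)),('white',(0,0,150),(180,50,255))]:
    m=(cv2.inRange(hs,a,b)>0)&reg
    k=cv2.morphologyEx(m.astype(np.uint8),cv2.MORPH_OPEN,np.ones((3,3)))>0
    p=W[k];p=p[np.isfinite(p[:,0])];r=cv2.minAreaRect(p[:,:2].astype(np.float32)*1000);print(n,np.round(r[0],1),np.round(r[1],1),round(r[2],1),len(p),np.round(np.median(p,0)*1000,1))
print('bench',np.round(W[240,340]*1000,1),np.round(W[290,230]*1000,1),np.round(W[235,450]*1000,1))
E
```

```text
Traceback (most recent call last):
  File "h.py", line 21, in boxpx
    d=recognise(c,k)[0];return [e*s for e,s in zip(d['extent'],(640,480,640,480))]
      ~~~~~~~~~~~~~~^^^
IndexError: list index out of range
```

```bash
python3 - <<'E'
from h import *
B=dict(long_block=[268,299,61,40],small_block=[333,278,28,22],dowel=[202,319,48,22],glue_bottle=[405,255,37,30],sanding_block=[287,213,54,32])
c=capture('top');W=cloud(c)
for k,lo,hi in[('long_block',.03,.05),('small_block',.025,.05),('dowel',.014,.045),('glue_bottle',.1,.2),('glue_bottle',.03,.2),('sanding_block',.02,.05)]:
    print(k,*blob(W,B[k],lo,hi,3))
hs=cv2.cvtColor(c['img'],cv2.COLOR_BGR2HSV)
reg=np.zeros((480,640),bool);reg[145:225,315:465]=1
for n,a,b in[('red',(0,200,100),(6,255,255)),('green',(50,150,60),(75,255,255)),('blue',(105,150,60),(125,255,255)),('white',(0,0,150),(180,50,255))]:
    m=(cv2.inRange(hs,a,b)>0)&reg
    k=cv2.morphologyEx(m.astype(np.uint8),cv2.MORPH_OPEN,np.ones((3,3)))>0
    p=W[k];p=p[np.isfinite(p[:,0])];r=cv2.minAreaRect(p[:,:2].astype(np.float32)*1000);print(n,np.round(r[0],1),np.round(r[1],1),round(r[2],1),len(p),np.round(np.median(p,0)*1000,1))
print('bench',np.round(W[240,340]*1000,1),np.round(W[290,230]*1000,1),np.round(W[235,450]*1000,1))
E
```

```text
long_block [437.9 199. ] [ 45.  109.8] yaw(short) 23.6 z med 37.5 1291
small_block [485.3  78.1] [34.8 50. ] yaw(short) 4.1 z med 34.3 441
dowel [403.1 332.7] [31.  91.1] yaw(short) 9.9 z med 28.1 742
glue_bottle [516.8 -62.6] [37.1 56.2] yaw(short) -5.3 z med 123.5 561
glue_bottle [517.  -62.1] [39. 56.] yaw(short) 1.6 z med 120.5 718
sanding_block [618.3 167.4] [50.4 99.8] yaw(short) 13.4 z med 29.1 1182
red [671.4  54. ] [ 67.2 125.7] 89.9 1825 [671.1  54.3   6.1]
green [673.4 -13.4] [128.4  67.6] 0.3 1840 [673.8 -13.7   6.3]
blue [ 672.9 -148.8] [126.3  68.6] 0.4 1783 [ 673.4 -150.4    6.4]
white [662.1 -78.6] [96.3 61.8] 0.9 856 [649.8 -75.7   5.9]
bench [561.1  55.4   0.7] [460.6 281.7   3.1] [ 569.3 -176.1   -2.1]
```

```bash
cat >> h.py <<'E'
def go(x,y,z,psi,o=None):
    "print turn about tool z (rad) and, after it, shift in tool axes (cm); psi=tool yaw deg"
    o=o or get_obs();p=np.array(o['eef_pos']);r=o['tool_rot']
    d=(np.radians(psi)-r[2]+np.pi)%(2*np.pi)-np.pi
    s=np.array([x,y,z])/1000-p;c,n=np.cos(np.radians(psi)),np.sin(np.radians(psi))
    print('t %.2f'%o['clock'],'pos',np.round(p*1000,1),'rpy',np.round(np.degrees(r),1),'g %.2f'%o['grip_width'],'gf %.0f'%o['gripper_force'],
     '| TURN z %.3f'%-d,'SHIFT cm',np.round(100*np.array([c*s[0]+n*s[1],n*s[0]-c*s[1],-s[2]]),2))
E
python3 - <<'E'
from h import *
c=capture('top');W=cloud(c)
X,Y,Z=W[...,0],W[...,1],W[...,2]
for y in range(120,400,20):
    m=(abs(Y-y/1000)<.01)&(Z>.05)&(X>.4)&(X<.7)
    print(y,np.round(X[m].min()*1000) if m.any() else None,end=' ; ')
print()
for a,b,q,d in[(.2,.45,.4,.8),(.3,.5,.25,.4),(.45,.65,-.2,.1),(.55,.75,-.3,.1),(.5,.6,.1,.3)]:
    m=(X>a)&(X<b)&(Y>q)&(Y<d);i=np.nanargmax(np.where(m,Z,-9));print(a,b,q,d,W.reshape(-1,3)[i].round(3))
m=(abs(X-.517)<.05)&(abs(Y+.062)<.05)
for z in np.arange(.06,.18,.01):
    p=W[m&(abs(Z-z)<.005)]
    if len(p)>3:print('z',round(z,2),len(p),(p.min(0)*1000).round()[:2],(p.max(0)*1000).round()[:2])
go(403,333,230,100)
E
```

```text
120 None ; 140 None ; 160 None ; 180 507.0 ; 200 501.0 ; 220 495.0 ; 240 490.0 ; 260 483.0 ; 280 479.0 ; 300 472.0 ; 320 468.0 ; 340 463.0 ; 360 460.0 ; 380 530.0 ; 
0.2 0.45 0.4 0.8 [0.328 0.602 0.166]
0.3 0.5 0.25 0.4 [0.499 0.289 0.14 ]
0.45 0.65 -0.2 0.1 [ 0.519 -0.062  0.173]
0.55 0.75 -0.3 0.1 [ 0.639 -0.259  0.471]
0.5 0.6 0.1 0.3 [0.572 0.295 0.168]
z 0.06 23 [497. -87.] [526. -35.]
z 0.07 22 [498. -72.] [527. -35.]
z 0.08 24 [497. -85.] [527. -34.]
z 0.09 27 [498. -86.] [523. -34.]
z 0.1 40 [498. -85.] [535. -34.]
z 0.11 63 [498. -90.] [536. -36.]
z 0.12 213 [500. -89.] [534. -38.]
z 0.13 72 [502. -82.] [531. -47.]
z 0.14 15 [505. -71.] [529. -51.]
z 0.15 110 [506. -77.] [529. -51.]
z 0.16 27 [510. -69.] [524. -58.]
z 0.17 33 [512. -68.] [523. -59.]
t 1.20 pos [190.4 699.5 231.3] rpy [-180.     0.   164.8] g 1.00 gf 0 | TURN z 1.131 SHIFT cm [-39.79  14.57   0.13]
```

{"name": "jog_arm", "arguments": {
  "linear": [
    [0, 0, 0],
    [0, 0, 0],
    [0, 0, 0],
    [0, 0, 0],
    [0, 0, 0],
    [0, 0, 0],
    [0, 0, 0],
    [0, 0, 0]
  ],
  "twist": [
    [0, 0, 0.12],
    [0, 0, 0.12],
    [0, 0, 0.12],
    [0, 0, 0.12],
    [0, 0, 0.12],
    [0, 0, 0.12],
    [0, 0, 0.12],
    [0, 0, 0.12]
  ],
  "claw": [0.18, 0.18, 0.18, 0.18, 0.18, 0.18, 0.18, 0.18]
}}

```text
clock: 1.87
eef_pos: [0.1903, 0.6996, 0.2313]
tool_rot: [-3.142, -0.0, 1.91]
ft_force: [-0.2, -0.6, 0.9]
grip_width: 0.587
gripper_force: 0.0
```

{"name": "jog_arm", "arguments": {
  "linear": [
    [0, 0, 0],
    [0, 0, 0],
    [-3, 1.1, 0],
    [-3, 1.1, 0],
    [-3, 1.1, 0],
    [-3, 1.1, 0],
    [-3, 1.1, 0],
    [-3, 1.1, 0]
  ],
  "twist": [
    [0, 0, 0.1],
    [0, 0, 0.07],
    [0, 0, 0],
    [0, 0, 0],
    [0, 0, 0],
    [0, 0, 0],
    [0, 0, 0],
    [0, 0, 0]
  ],
  "claw": [0.18, 0.18, 0.18, 0.18, 0.18, 0.18, 0.18, 0.18]
}}

```text
clock: 2.53
eef_pos: [0.2873, 0.5326, 0.2315]
tool_rot: [3.141, -0.0, 1.746]
ft_force: [0.1, 0.3, -0.1]
grip_width: 0.591
gripper_force: 0.0
```

{"name": "jog_arm", "arguments": {
  "linear": [
    [-3, 1.1, 0],
    [-3, 1.1, 0],
    [-3, 1.1, 0],
    [-3, 1.1, 0],
    [-3, 1.1, 0],
    [-3, 1.1, 0],
    [-3, 1.1, 0],
    [0, 0, 0]
  ],
  "twist": [
    [0, 0, 0],
    [0, 0, 0],
    [0, 0, 0],
    [0, 0, 0],
    [0, 0, 0],
    [0, 0, 0],
    [0, 0, 0],
    [0, 0, 0]
  ],
  "claw": [0.18, 0.18, 0.18, 0.18, 0.18, 0.18, 0.18, 0.18]
}}

```text
clock: 3.2
eef_pos: [0.403, 0.3333, 0.2319]
tool_rot: [3.14, 0.003, 1.735]
ft_force: [-0.2, -0.2, 1.6]
grip_width: 0.594
gripper_force: 0.0
```

```bash
python3 - <<'E'
from h import *
c=capture('wrist');cv2.imwrite('pics/w1.png',c['img'])
go(403,333,60,100)
c=capture('top');W=cloud(c);Z=W[...,2]
m=(Z>.25)&(W[...,1]<-.1);print(m.sum(),W[m][::300].round(2)[:15])
E
```

```text
t 3.25 pos [401.4 336.5 231.8] rpy [1.799e+02 1.000e-01 9.960e+01] g 0.59 gf 0 | TURN z -0.007 SHIFT cm [-0.38  0.1  17.18]
22970 [[ 0.92 -0.22  0.25]
 [ 0.85 -0.24  0.36]
 [ 0.78 -0.25  0.45]
 [ 0.88 -0.24  0.3 ]
 [ 0.78 -0.23  0.44]
 [ 0.9  -0.23  0.26]
 [ 0.78 -0.23  0.43]
 [ 0.76 -0.27  0.46]
 [ 0.78 -0.23  0.42]
 [ 0.88 -0.24  0.25]
 [ 0.77 -0.24  0.42]
 [ 0.85 -0.24  0.29]
 [ 0.77 -0.27  0.41]
 [ 0.82 -0.26  0.33]
 [ 0.74 -0.28  0.45]]
```

{"name": "jog_arm", "arguments": {
  "linear": [
    [-0.4, 0.1, 0],
    [0, 0, 3.5],
    [0, 0, 3.5],
    [0, 0, 3.5],
    [0, 0, 3.5],
    [0, 0, 3.5],
    [0, 0, 2.5],
    [0, 0, 0]
  ],
  "twist": [
    [0, 0, 0],
    [0, 0, 0],
    [0, 0, 0],
    [0, 0, 0],
    [0, 0, 0],
    [0, 0, 0],
    [0, 0, 0],
    [0, 0, 0]
  ],
  "claw": [0.18, 0.18, 0.18, 0.18, 0.18, 0.18, 0.18, 0.18]
}}

```text
clock: 3.97
eef_pos: [0.3976, 0.3363, 0.0269]
tool_rot: [-3.134, 0.003, 1.749]
ft_force: [0.2, 0.5, -0.1]
grip_width: 0.589
gripper_force: 0.0
```

```bash
python3 - <<'E'
from h import *
c=capture('wrist');cv2.imwrite('pics/w2.png',c['img'])
go(403,333,6,100)
E
```

```text
t 4.02 pos [398.9 336.8  29.2] rpy [-1.797e+02  1.000e-01  1.002e+02] g 0.59 gf 0 | TURN z 0.003 SHIFT cm [-0.45  0.34  2.32]
```

View pics/w2.png

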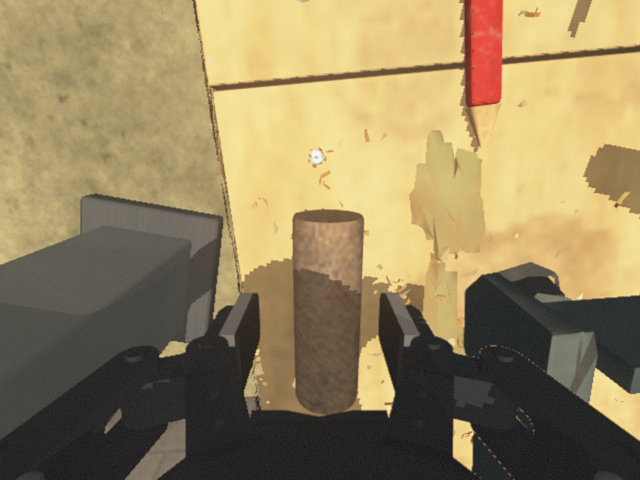

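The wrist view shows the dowel (columns 293-362) between the open fingers (259 and 380), with the saw plate clear to the right at column 470. I'll make the small correction, descend and grip.

{"name": "jog_arm", "arguments": {
  "linear": [
    [-0.3, 0.2, 0],
    [0, 0, 1.2],
    [0, 0, 1.1],
    [0, 0, 0],
    [0, 0, 0],
    [0, 0, 0],
    [0, 0, 0],
    [0, 0, 0]
  ],
  "twist": [
    [0, 0, 0],
    [0, 0, 0],
    [0, 0, 0],
    [0, 0, 0],
    [0, 0, 0],
    [0, 0, 0],
    [0, 0, 0],
    [0, 0, 0]
  ],
  "claw": [0.18, 0.18, 0.18, 0.18, -0.2, -0.6, -1, -1]
}}

```text
clock: 4.68
eef_pos: [0.4036, 0.3342, 0.0089]
tool_rot: [3.141, -0.0, 1.746]
ft_force: [0.0, -0.4, 3.2]
grip_width: 0.338
gripper_force: 59.3
```

{"name": "jog_arm", "arguments": {
  "linear": [
    [0, 0, 0],
    [0, 0, 0],
    [0, 0, 0],
    [0, 0, 0],
    [0, 0, -1],
    [0, 0, -3],
    [0, 0, -3],
    [0, 0, -3]
  ],
  "twist": [
    [0, 0, 0],
    [0, 0, 0],
    [0, 0, 0],
    [0, 0, 0],
    [0, 0, 0],
    [0, 0, 0],
    [0, 0, 0],
    [0, 0, 0]
  ],
  "claw": [-1, -1, -1, -1, -1, -1, -1, -1]
}}

```text
clock: 5.35
eef_pos: [0.4028, 0.3335, 0.1094]
tool_rot: [-3.14, 0.001, 1.746]
ft_force: [0.5, 0.2, -0.2]
grip_width: 0.338
gripper_force: 59.4
```

```bash
python3 - <<'E'
from h import *
c=capture('wrist');cv2.imwrite('pics/w3.png',c['img'])
go(672,54,150,180)
go(672,54,150,0)
E
```

```text
t 5.40 pos [405.6 335.6 114.4] rpy [179.6  -0.3 100. ] g 0.34 gf 59 | TURN z -1.397 SHIFT cm [-26.64 -28.16  -3.56]
t 5.40 pos [405.6 335.6 114.4] rpy [179.6  -0.3 100. ] g 0.34 gf 59 | TURN z 1.745 SHIFT cm [26.64 28.16 -3.56]
```

View pics/w3.png

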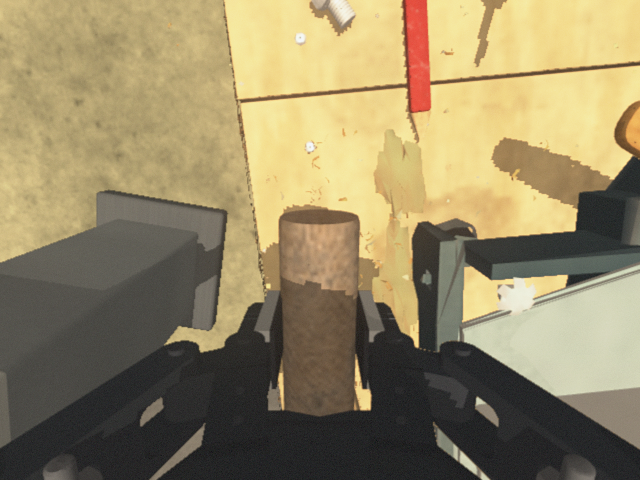

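The dowel is held firmly, centred at column 318 between the pads. I'll raise it, turn it, and go round the saw's front.

{"name": "jog_arm", "arguments": {
  "linear": [
    [0, 0, -3],
    [0, 0, -3],
    [0, 0, -3],
    [0, 0, -3],
    [0, 0, 0],
    [0, 0, 0],
    [0, 0, 0],
    [0, 0, 0]
  ],
  "twist": [
    [0, 0, 0],
    [0, 0, 0],
    [0, 0, 0],
    [0, 0, -0.12],
    [0, 0, -0.12],
    [0, 0, -0.12],
    [0, 0, -0.12],
    [0, 0, -0.12]
  ],
  "claw": [-1, -1, -1, -1, -1, -1, -1, -1]
}}

```text
clock: 6.07
eef_pos: [0.4029, 0.3338, 0.2288]
tool_rot: [3.141, -0.0, 2.352]
ft_force: [0.1, -0.2, -0.4]
grip_width: 0.34
gripper_force: 59.6
```

{"name": "jog_arm", "arguments": {
  "linear": [
    [0, 0, 0],
    [0, 0, 0],
    [0, 0, 0],
    [0, 0, 0],
    [0, 0, 0],
    [0, 0, 0],
    [0, 0, 0],
    [-0.7, -3, 0]
  ],
  "twist": [
    [0, 0, -0.12],
    [0, 0, -0.12],
    [0, 0, -0.12],
    [0, 0, -0.12],
    [0, 0, -0.12],
    [0, 0, -0.12],
    [0, 0, -0.08],
    [0, 0, 0]
  ],
  "claw": [-1, -1, -1, -1, -1, -1, -1, -1]
}}

```text
clock: 6.73
eef_pos: [0.4092, 0.3103, 0.2288]
tool_rot: [3.136, 0.001, -3.126]
ft_force: [0.4, -0.0, -1.4]
grip_width: 0.342
gripper_force: 59.4
```

{"name": "jog_arm", "arguments": {
  "linear": [
    [-0.7, -3, 0],
    [-0.7, -3, 0],
    [-0.7, -3, 0],
    [-0.7, -3, 0],
    [-0.7, -3, 0],
    [-2.8, -1.2, 0],
    [-2.8, -1.2, 0],
    [-2.8, -1.2, 0]
  ],
  "twist": [
    [0, 0, 0],
    [0, 0, 0],
    [0, 0, 0],
    [0, 0, 0],
    [0, 0, 0],
    [0, 0, 0],
    [0, 0, 0],
    [0, 0, 0]
  ],
  "claw": [-1, -1, -1, -1, -1, -1, -1, -1]
}}

```text
clock: 7.4
eef_pos: [0.5305, 0.1172, 0.2286]
tool_rot: [-3.142, -0.0, -3.138]
ft_force: [0.5, -0.6, 0.1]
grip_width: 0.343
gripper_force: 59.4
```

{"name": "jog_arm", "arguments": {
  "linear": [
    [-2.8, -1.2, 0],
    [-2.8, -1.2, 0],
    [-2.8, -1.2, 0],
    [-2.8, -1.2, 0],
    [-2.8, -1.2, 0],
    [0, 0, 0],
    [0, 0, 0],
    [0, 0, 0]
  ],
  "twist": [
    [0, 0, 0],
    [0, 0, 0],
    [0, 0, 0],
    [0, 0, 0],
    [0, 0, 0],
    [0, 0, 0],
    [0, 0, 0],
    [0, 0, 0]
  ],
  "claw": [-1, -1, -1, -1, -1, -1, -1, -1]
}}

```text
clock: 8.07
eef_pos: [0.6693, 0.0594, 0.2278]
tool_rot: [3.141, -0.002, -3.137]
ft_force: [-0.8, 0.9, -0.9]
grip_width: 0.335
gripper_force: 59.4
```

```bash
python3 - <<'E'
from h import *
go(672,54,60,180)
E
```

```text
t 8.07 pos [669.3  59.4 227.8] rpy [ 1.800e+02 -1.000e-01 -1.798e+02] g 0.33 gf 59 | TURN z 0.004 SHIFT cm [-0.27 -0.54 16.78]
```

{"name": "jog_arm", "arguments": {
  "linear": [
    [-0.3, -0.5, 0],
    [0, 0, 3.5],
    [0, 0, 3.5],
    [0, 0, 3.5],
    [0, 0, 3.5],
    [0, 0, 3.5],
    [0, 0, 0],
    [0, 0, 0]
  ],
  "twist": [
    [0, 0, 0],
    [0, 0, 0],
    [0, 0, 0],
    [0, 0, 0],
    [0, 0, 0],
    [0, 0, 0],
    [0, 0, 0],
    [0, 0, 0]
  ],
  "claw": [-1, -1, -1, -1, -1, -1, -1, -1]
}}

```text
clock: 8.73
eef_pos: [0.6712, 0.0546, 0.0519]
tool_rot: [-3.141, -0.005, -3.136]
ft_force: [-0.2, 0.4, 0.1]
grip_width: 0.342
gripper_force: 59.5
```

```bash
python3 - <<'E'
from h import *
go(672,54,20,180)
E
```

```text
t 8.73 pos [671.2  54.6  51.9] rpy [-180.    -0.3 -179.7] g 0.34 gf 59 | TURN z 0.005 SHIFT cm [-0.08 -0.06  3.19]
```

Lower, release, and rise. Then head back toward the long block.

{"name": "jog_arm", "arguments": {
  "linear": [
    [0, 0, 1.6],
    [0, 0, 1.6],
    [0, 0, 0],
    [0, 0, 0],
    [0, 0, 0],
    [0, 0, 0],
    [0, 0, 0],
    [0, 0, 0]
  ],
  "twist": [
    [0, 0, 0],
    [0, 0, 0],
    [0, 0, 0],
    [0, 0, 0],
    [0, 0, 0],
    [0, 0, 0],
    [0, 0, 0],
    [0, 0, 0]
  ],
  "claw": [-1, -1, -1, -1, -0.2, 0, 0.1, 0.1]
}}

```text
clock: 9.4
eef_pos: [0.6743, 0.0543, 0.0225]
tool_rot: [3.141, 0.002, -3.137]
ft_force: [0.0, 0.4, -0.3]
grip_width: 0.554
gripper_force: 0.0
```

{"name": "jog_arm", "arguments": {
  "linear": [
    [0, 0, 0],
    [0, 0, -1],
    [0, 0, -3],
    [0, 0, -3.5],
    [0, 0, -3.5],
    [0, 0, -3.5],
    [0, 0, -3.5],
    [0, 0, 0]
  ],
  "twist": [
    [0, 0, 0],
    [0, 0, 0],
    [0, 0, 0],
    [0, 0, 0],
    [0, 0, 0],
    [0, 0, 0],
    [0, 0, 0],
    [0, 0, 0]
  ],
  "claw": [0.1, 0.1, 0.1, 0.1, 0.1, 0.46, 0.46, 0.46]
}}

```text
clock: 10.07
eef_pos: [0.6787, 0.0542, 0.2103]
tool_rot: [3.14, 0.015, -3.138]
ft_force: [1.3, -0.5, 1.5]
grip_width: 0.727
gripper_force: 0.0
```

```bash
python3 - <<'E'
from h import *
c=capture('wrist');cv2.imwrite('pics/w4.png',c['img'])
go(438,199,200,113.6)
E
```

```text
t 10.12 pos [676.9  54.2 207.1] rpy [ 179.9    0.6 -179.8] g 0.73 gf 0 | TURN z 1.163 SHIFT cm [ 22.83 -16.1    0.71]
```

View pics/w4.png

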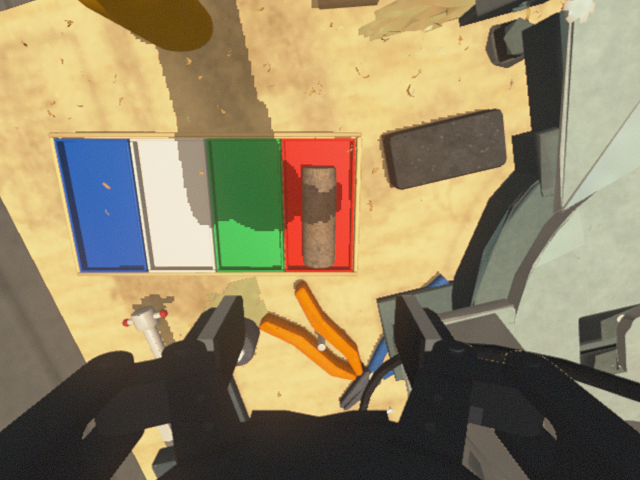

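The dowel lies lengthwise in the red bin (columns 303-336, rows 165-268) and the sanding block at (445,150) is untouched. Long block next.

{"name": "jog_arm", "arguments": {
  "linear": [
    [0, 0, 0],
    [0, 0, 0],
    [0, 0, 0],
    [0, 0, 0],
    [0, 0, 0],
    [0, 0, 0],
    [0, 0, 0],
    [0, 0, 0]
  ],
  "twist": [
    [0, 0, 0.12],
    [0, 0, 0.12],
    [0, 0, 0.12],
    [0, 0, 0.12],
    [0, 0, 0.12],
    [0, 0, 0.12],
    [0, 0, 0.12],
    [0, 0, 0.12]
  ],
  "claw": [0.46, 0.46, 0.46, 0.46, 0.46, 0.46, 0.46, 0.46]
}}

```text
clock: 10.78
eef_pos: [0.6725, 0.0542, 0.2003]
tool_rot: [-3.14, -0.001, 2.18]
ft_force: [0.0, 0.5, -0.1]
grip_width: 0.729
gripper_force: 0.0
```

{"name": "jog_arm", "arguments": {
  "linear": [
    [0, 0, 0],
    [0, 0, 0],
    [2.8, -2, 0],
    [2.8, -2, 0],
    [2.8, -2, 0],
    [2.8, -2, 0],
    [2.8, -2, 0],
    [2.8, -2, 0]
  ],
  "twist": [
    [0, 0, 0.1],
    [0, 0, 0.1],
    [0, 0, 0],
    [0, 0, 0],
    [0, 0, 0],
    [0, 0, 0],
    [0, 0, 0],
    [0, 0, 0]
  ],
  "claw": [0.46, 0.46, 0.46, 0.46, 0.46, 0.46, 0.46, 0.46]
}}

```text
clock: 11.45
eef_pos: [0.4935, 0.1599, 0.2006]
tool_rot: [-3.14, -0.0, 1.986]
ft_force: [0.8, 0.6, 0.3]
grip_width: 0.731
gripper_force: 0.0
```

{"name": "jog_arm", "arguments": {
  "linear": [
    [2.8, -2, 0],
    [2.8, -2, 0],
    [0, 0, 0],
    [0, 0, 0],
    [0, 0, 0],
    [0, 0, 0],
    [0, 0, 0],
    [0, 0, 0]
  ],
  "twist": [
    [0, 0, 0],
    [0, 0, 0],
    [0, 0, 0],
    [0, 0, 0],
    [0, 0, 0],
    [0, 0, 0],
    [0, 0, 0],
    [0, 0, 0]
  ],
  "claw": [0.46, 0.46, 0.46, 0.46, 0.46, 0.46, 0.46, 0.46]
}}

```text
clock: 12.12
eef_pos: [0.4378, 0.1938, 0.2013]
tool_rot: [3.141, 0.001, 1.984]
ft_force: [-0.0, 0.2, 0.2]
grip_width: 0.728
gripper_force: 0.0
```

```bash
python3 - <<'E'
from h import *
go(438,199,60,113.6)
E
```

```text
t 12.12 pos [437.8 193.8 201.3] rpy [180.    0.  113.7] g 0.73 gf 0 | TURN z 0.001 SHIFT cm [ 0.47  0.22 14.13]
```

{"name": "jog_arm", "arguments": {
  "linear": [
    [0.5, 0.2, 0],
    [0, 0, 3.5],
    [0, 0, 3.5],
    [0, 0, 3.5],
    [0, 0, 3.5],
    [0, 0, 0],
    [0, 0, 0],
    [0, 0, 0]
  ],
  "twist": [
    [0, 0, 0],
    [0, 0, 0],
    [0, 0, 0],
    [0, 0, 0],
    [0, 0, 0],
    [0, 0, 0],
    [0, 0, 0],
    [0, 0, 0]
  ],
  "claw": [0.46, 0.46, 0.46, 0.46, 0.46, 0.46, 0.46, 0.46]
}}

```text
clock: 12.78
eef_pos: [0.4376, 0.2001, 0.0623]
tool_rot: [3.14, 0.0, 1.985]
ft_force: [0.5, 0.0, -0.1]
grip_width: 0.734
gripper_force: 0.0
```

```bash
python3 - <<'E'
from h import *
c=capture('wrist');cv2.imwrite('pics/w5.png',c['img'])
go(438,199,12,113.6)
E
```

```text
t 12.83 pos [438.  200.4  63. ] rpy [179.8  -0.  113.7] g 0.73 gf 0 | TURN z 0.003 SHIFT cm [-0.13 -0.06  5.1 ]
```

View pics/w5.png

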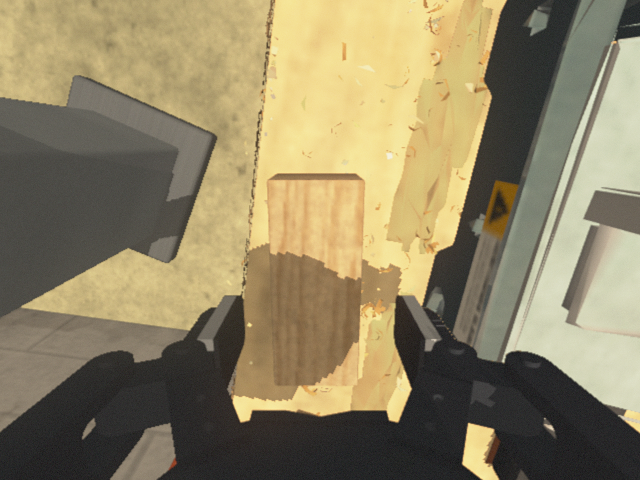

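The long block (columns 268-364) sits centred and aligned between the fingers (243 and 397). The plate is clear beyond the right finger.

{"name": "jog_arm", "arguments": {
  "linear": [
    [-0.1, 0, 2],
    [0, 0, 2],
    [0, 0, 1],
    [0, 0, 0],
    [0, 0, 0],
    [0, 0, 0],
    [0, 0, 0],
    [0, 0, 0]
  ],
  "twist": [
    [0, 0, 0],
    [0, 0, 0],
    [0, 0, 0],
    [0, 0, 0],
    [0, 0, 0],
    [0, 0, 0],
    [0, 0, 0],
    [0, 0, 0]
  ],
  "claw": [0.46, 0.46, 0.46, 0.46, 0.2, -0.2, -1, -1]
}}

```text
clock: 13.5
eef_pos: [0.4377, 0.1993, 0.0128]
tool_rot: [3.139, -0.0, 1.986]
ft_force: [-0.4, -0.2, 7.5]
grip_width: 0.513
gripper_force: 62.1
```

{"name": "jog_arm", "arguments": {
  "linear": [
    [0, 0, 0],
    [0, 0, 0],
    [0, 0, 0],
    [0, 0, 0],
    [0, 0, -1],
    [0, 0, -3],
    [0, 0, -3],
    [0, 0, -3]
  ],
  "twist": [
    [0, 0, 0],
    [0, 0, 0],
    [0, 0, 0],
    [0, 0, 0],
    [0, 0, 0],
    [0, 0, 0],
    [0, 0, 0],
    [0, 0, 0]
  ],
  "claw": [-1, -1, -1, -1, -1, -1, -1, -1]
}}

```text
clock: 14.17
eef_pos: [0.4365, 0.1989, 0.1131]
tool_rot: [-3.141, -0.0, 1.986]
ft_force: [0.6, 0.6, -1.0]
grip_width: 0.516
gripper_force: 61.5
```

```bash
python3 - <<'E'
from h import *
c=capture('wrist');cv2.imwrite('pics/w6.png',c['img'])
go(672,-148.5,230,180)
E
```

```text
t 14.22 pos [439.3 200.1 117.6] rpy [ 1.795e+02 -1.000e-01  1.137e+02] g 0.52 gf 62 | TURN z -1.156 SHIFT cm [-23.27 -34.86 -11.24]
```

View pics/w6.png

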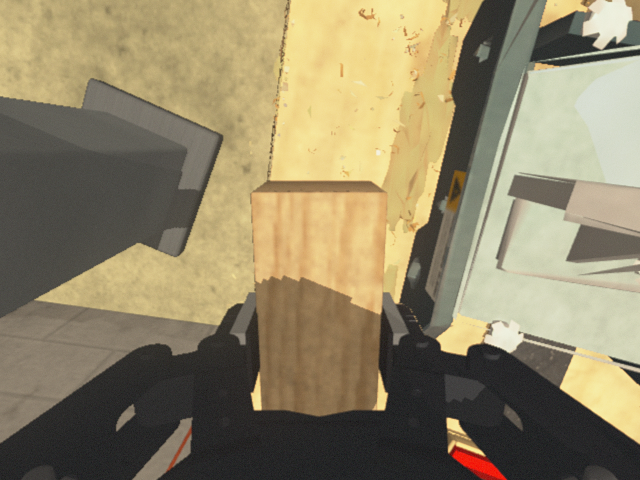

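The long block is held square. I'll lift above bottle height, turn, and move to blue.

{"name": "jog_arm", "arguments": {
  "linear": [
    [0, 0, -3],
    [0, 0, -3.5],
    [0, 0, -3.5],
    [0, 0, -2.5],
    [0, 0, 0],
    [0, 0, 0],
    [0, 0, 0],
    [0, 0, 0]
  ],
  "twist": [
    [0, 0, 0],
    [0, 0, 0],
    [0, 0, -0.12],
    [0, 0, -0.12],
    [0, 0, -0.12],
    [0, 0, -0.12],
    [0, 0, -0.12],
    [0, 0, -0.12]
  ],
  "claw": [-1, -1, -1, -1, -1, -1, -1, -1]
}}

```text
clock: 14.88
eef_pos: [0.4364, 0.199, 0.2373]
tool_rot: [3.14, 0.0, 2.712]
ft_force: [-0.3, -0.4, -0.2]
grip_width: 0.513
gripper_force: 61.8
```

{"name": "jog_arm", "arguments": {
  "linear": [
    [0, 0, 0],
    [0, 0, 0],
    [0, 0, 0],
    [0, 0, 0],
    [-1.9, -2.9, 0],
    [-1.9, -2.9, 0],
    [-1.9, -2.9, 0],
    [-1.9, -2.9, 0]
  ],
  "twist": [
    [0, 0, -0.12],
    [0, 0, -0.12],
    [0, 0, -0.12],
    [0, 0, -0.08],
    [0, 0, 0],
    [0, 0, 0],
    [0, 0, 0],
    [0, 0, 0]
  ],
  "claw": [-1, -1, -1, -1, -1, -1, -1, -1]
}}

```text
clock: 15.55
eef_pos: [0.5135, 0.0822, 0.2371]
tool_rot: [3.141, 0.0, -3.136]
ft_force: [0.4, -0.5, -0.5]
grip_width: 0.515
gripper_force: 61.7
```

{"name": "jog_arm", "arguments": {
  "linear": [
    [-1.9, -2.9, 0],
    [-1.9, -2.9, 0],
    [-1.9, -2.9, 0],
    [-1.9, -2.9, 0],
    [-1.9, -2.9, 0],
    [-1.9, -2.9, 0],
    [-1.9, -2.9, 0],
    [-1.9, -2.9, 0]
  ],
  "twist": [
    [0, 0, 0],
    [0, 0, 0],
    [0, 0, 0],
    [0, 0, 0],
    [0, 0, 0],
    [0, 0, 0],
    [0, 0, 0],
    [0, 0, 0]
  ],
  "claw": [-1, -1, -1, -1, -1, -1, -1, -1]
}}

```text
clock: 16.22
eef_pos: [0.6665, -0.1492, 0.237]
tool_rot: [-3.142, -0.0, -3.137]
ft_force: [-0.2, 0.6, -0.9]
grip_width: 0.515
gripper_force: 61.7
```

{"name": "jog_arm", "arguments": {
  "linear": [
    [0, 0, 0],
    [0, 0, 0],
    [0, 0, 0],
    [0, 0, 0]
  ],
  "twist": [
    [0, 0, 0],
    [0, 0, 0],
    [0, 0, 0],
    [0, 0, 0]
  ],
  "claw": [-1, -1, -1, -1]
}}

```text
clock: 16.55
eef_pos: [0.6656, -0.1457, 0.2363]
tool_rot: [3.14, -0.001, -3.135]
ft_force: [-0.8, 0.0, -0.8]
grip_width: 0.509
gripper_force: 61.7
```

```bash
python3 - <<'E'
from h import *
go(672,-148.5,60,180)
E
```

```text
t 16.55 pos [ 665.6 -145.7  236.3] rpy [ 1.799e+02 -1.000e-01 -1.796e+02] g 0.51 gf 62 | TURN z 0.006 SHIFT cm [-0.64 -0.28 17.63]
```

{"name": "jog_arm", "arguments": {
  "linear": [
    [-0.7, -0.3, 0],
    [0, 0, 3.5],
    [0, 0, 3.5],
    [0, 0, 3.5],
    [0, 0, 3.5],
    [0, 0, 3.5],
    [0, 0, 0],
    [0, 0, 0]
  ],
  "twist": [
    [0, 0, 0],
    [0, 0, 0],
    [0, 0, 0],
    [0, 0, 0],
    [0, 0, 0],
    [0, 0, 0],
    [0, 0, 0],
    [0, 0, 0]
  ],
  "claw": [-1, -1, -1, -1, -1, -1, -1, -1]
}}

```text
clock: 17.22
eef_pos: [0.6722, -0.1494, 0.0597]
tool_rot: [3.14, -0.004, -3.136]
ft_force: [0.9, -0.3, -0.6]
grip_width: 0.514
gripper_force: 61.6
```

{"name": "jog_arm", "arguments": {
  "linear": [
    [0, 0, 1],
    [0, 0, 0],
    [0, 0, 0]
  ],
  "twist": [
    [0, 0, 0],
    [0, 0, 0],
    [0, 0, 0]
  ],
  "claw": [-1, -1, -1]
}}

```text
clock: 17.47
eef_pos: [0.6748, -0.151, 0.0532]
tool_rot: [-3.141, 0.003, -3.137]
ft_force: [-0.1, -0.8, -0.5]
grip_width: 0.513
gripper_force: 61.7
```

```bash
python3 - <<'E'
from h import *
c=capture('wrist');cv2.imwrite('pics/w7.png',c['img'])
go(672.5,-148.5,20,180)
E
```

```text
t 17.52 pos [ 674.8 -151.1   53.3] rpy [-180.     0.2 -179.8] g 0.51 gf 62 | TURN z 0.004 SHIFT cm [0.23 0.26 3.33]
```

View pics/w7.png

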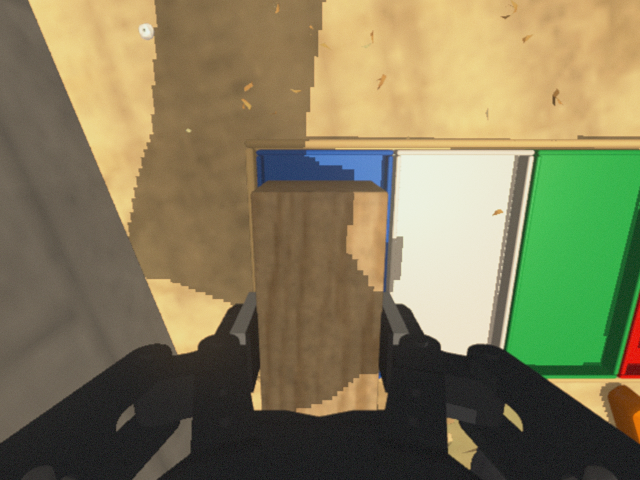

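The block (columns 251-386) is about 2 mm to the -y side of the blue bin's centre (column 323), which agrees with the measured correction. I'll correct, lower and release.

{"name": "jog_arm", "arguments": {
  "linear": [
    [0.2, 0.2, 0],
    [0, 0, 0],
    [0, 0, 1.6],
    [0, 0, 1.6],
    [0, 0, 0],
    [0, 0, 0],
    [0, 0, 0],
    [0, 0, 0]
  ],
  "twist": [
    [0, 0, 0],
    [0, 0, 0],
    [0, 0, 0],
    [0, 0, 0],
    [0, 0, 0],
    [0, 0, 0],
    [0, 0, 0],
    [0, 0, 0]
  ],
  "claw": [-1, -1, -1, -1, -1, -1, -1, -1]
}}

```text
clock: 18.18
eef_pos: [0.671, -0.1488, 0.019]
tool_rot: [3.141, -0.001, -3.137]
ft_force: [-1.3, 0.5, -0.2]
grip_width: 0.512
gripper_force: 64.2
```

```bash
python3 - <<'E'
from h import *
go(672.5,-148.5,20,180);print(get_obs()['ft_force'])
E
```

```text
t 18.18 pos [ 671.  -148.8   19. ] rpy [ 180.    -0.  -179.8] g 0.51 gf 64 | TURN z 0.004 SHIFT cm [-0.15  0.03 -0.1 ]
[-1.26118888  0.47772633 -0.20801561]
```

{"name": "jog_arm", "arguments": {
  "linear": [
    [0, 0, 0],
    [0, 0, 0],
    [0, 0, 0],
    [0, 0, 0],
    [0, 0, -1],
    [0, 0, -3],
    [0, 0, -3.5],
    [0, 0, -3.5]
  ],
  "twist": [
    [0, 0, 0],
    [0, 0, 0],
    [0, 0, 0],
    [0, 0, 0],
    [0, 0, 0],
    [0, 0, 0],
    [0, 0, 0],
    [0, 0, 0]
  ],
  "claw": [0.2, 0.4, 0.46, 0.46, 0.46, 0.46, 0.46, 0.46]
}}

```text
clock: 18.85
eef_pos: [0.6709, -0.1489, 0.1306]
tool_rot: [3.141, -0.001, -3.138]
ft_force: [1.3, -0.2, -1.1]
grip_width: 0.729
gripper_force: 0.0
```

{"name": "jog_arm", "arguments": {
  "linear": [
    [0, 0, -3.5],
    [0, 0, -3.5],
    [0, 0, -3],
    [0, 0, 0],
    [0, 0, 0],
    [0, 0, 0],
    [0, 0, 0],
    [0, 0, 0]
  ],
  "twist": [
    [0, 0, 0],
    [0, 0, 0],
    [0, 0, 0],
    [0, 0, -0.07],
    [0, 0, 0],
    [0, 0, 0],
    [0, 0, 0],
    [0, 0, 0]
  ],
  "claw": [0.46, 0.46, 0.46, 0.46, 0.8, 0.8, 0.8, 0.8]
}}

```text
clock: 19.52
eef_pos: [0.6704, -0.1485, 0.2278]
tool_rot: [3.141, -0.003, -3.068]
ft_force: [-0.3, -0.5, -0.4]
grip_width: 0.898
gripper_force: 0.0
```

```bash
python3 - <<'E'
from h import *
c=capture('wrist');cv2.imwrite('pics/w8.png',c['img'])
go(485,78,200,184.1)
E
```

```text
t 19.57 pos [ 670.5 -148.6  227.8] rpy [ 180.    -0.2 -175.8] g 0.90 gf 0 | TURN z 0.002 SHIFT cm [16.89 23.93  2.78]
```

View pics/w8.png

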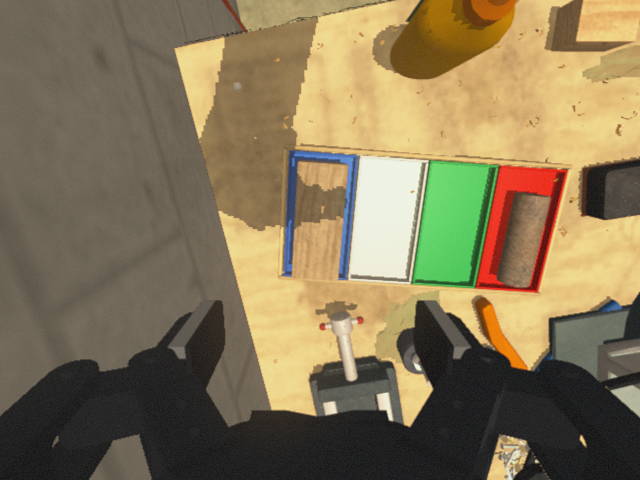

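The long block lies inside the blue bin (columns 293-350, rows 160-280) with walls visible around it; I'll confirm with depth while moving to the small block.

{"name": "jog_arm", "arguments": {
  "linear": [
    [2.1, 3, 0],
    [2.1, 3, 0],
    [2.1, 3, 0],
    [2.1, 3, 0],
    [2.1, 3, 0],
    [2.1, 3, 0],
    [2.1, 3, 0],
    [2.1, 3, 0]
  ],
  "twist": [
    [0, 0, 0],
    [0, 0, 0],
    [0, 0, 0],
    [0, 0, 0],
    [0, 0, 0],
    [0, 0, 0],
    [0, 0, 0],
    [0, 0, 0]
  ],
  "claw": [0.8, 0.8, 0.8, 0.8, 0.8, 0.8, 0.8, 0.8]
}}

```text
clock: 20.23
eef_pos: [0.4844, 0.079, 0.2286]
tool_rot: [-3.141, -0.001, -3.068]
ft_force: [0.4, 0.1, 0.3]
grip_width: 0.9
gripper_force: 0.0
```

{"name": "jog_arm", "arguments": {
  "linear": [
    [0, 0, 3.5],
    [0, 0, 3.5],
    [0, 0, 3.5],
    [0, 0, 3.5],
    [0, 0, 0],
    [0, 0, 0],
    [0, 0, 0],
    [0, 0, 0]
  ],
  "twist": [
    [0, 0, 0],
    [0, 0, 0],
    [0, 0, 0],
    [0, 0, 0],
    [0, 0, 0],
    [0, 0, 0],
    [0, 0, 0],
    [0, 0, 0]
  ],
  "claw": [0.8, 0.8, 0.8, 0.8, 0.8, 0.8, 0.8, 0.8]
}}

```text
clock: 20.9
eef_pos: [0.4876, 0.078, 0.0911]
tool_rot: [3.141, 0.004, -3.068]
ft_force: [-0.0, 0.2, 0.2]
grip_width: 0.901
gripper_force: 0.0
```

```bash
python3 - <<'E'
from h import *
go(485,78,8,184.1)
c=capture('top');W=cloud(c)
print(*blob(W,[437,187,31,62],.03,.06,2));print(*blob(W,[342,188,36,63],.022,.06,2));print(*blob(W,[405,255,37,30],.03,.2,3))
print('sand',*blob(W,[287,213,54,32],.02,.05,3))
E
```

```text
t 20.90 pos [487.6  78.   91.1] rpy [ 180.     0.2 -175.8] g 0.90 gf 0 | TURN z 0.002 SHIFT cm [0.26 0.02 8.31]
[ 671.9 -147.1] [ 46. 110.] yaw(short) -89.6 z med 43.8 1259
[678.3  55.4] [31.  90.6] yaw(short) 89.4 z med 34.5 658
[517.1 -62.2] [39.3 56.2] yaw(short) 1.3 z med 120.5 720
sand [618.1 167.5] [50.4 99.7] yaw(short) 13.5 z med 29.2 1184
```

Blue and red placements are confirmed flat by depth, and the bottle and sanding block are unmoved. Now pick the small block.

{"name": "jog_arm", "arguments": {
  "linear": [
    [0.2, 0, 3],
    [0, 0, 3],
    [0, 0, 1.3],
    [0, 0, 1],
    [0, 0, 0],
    [0, 0, 0],
    [0, 0, 0],
    [0, 0, 0]
  ],
  "twist": [
    [0, 0, 0],
    [0, 0, 0],
    [0, 0, 0],
    [0, 0, 0],
    [0, 0, 0],
    [0, 0, 0],
    [0, 0, 0],
    [0, 0, 0]
  ],
  "claw": [0.8, 0.8, 0.8, 0.8, 0.8, 0.6, 0.2, -1]
}}

```text
clock: 21.62
eef_pos: [0.4852, 0.078, 0.0079]
tool_rot: [3.141, 0.003, -3.067]
ft_force: [-0.3, 0.2, 4.8]
grip_width: 0.573
gripper_force: 62.5
```

{"name": "jog_arm", "arguments": {
  "linear": [
    [0, 0, 0],
    [0, 0, 0],
    [0, 0, 0],
    [0, 0, 0],
    [0, 0, -1],
    [0, 0, -3],
    [0, 0, -3],
    [0, 0, -3]
  ],
  "twist": [
    [0, 0, 0],
    [0, 0, 0],
    [0, 0, 0],
    [0, 0, 0],
    [0, 0, 0],
    [0, 0, 0],
    [0, 0, 0],
    [0, 0, 0]
  ],
  "claw": [-1, -1, -1, -1, -1, -1, -1, -1]
}}

```text
clock: 22.28
eef_pos: [0.4837, 0.0778, 0.1082]
tool_rot: [3.141, -0.0, -3.067]
ft_force: [0.6, 0.0, -0.3]
grip_width: 0.579
gripper_force: 62.1
```

```bash
python3 - <<'E'
from h import *
c=capture('wrist');cv2.imwrite('pics/w9.png',c['img'])
go(672.5,-13.5,220,90)
E
```

```text
t 22.33 pos [486.8  78.2 112.9] rpy [ 179.9    0.5 -175.8] g 0.57 gf 62 | TURN z 1.644 SHIFT cm [ -9.17  18.57 -10.71]
```

View pics/w9.png

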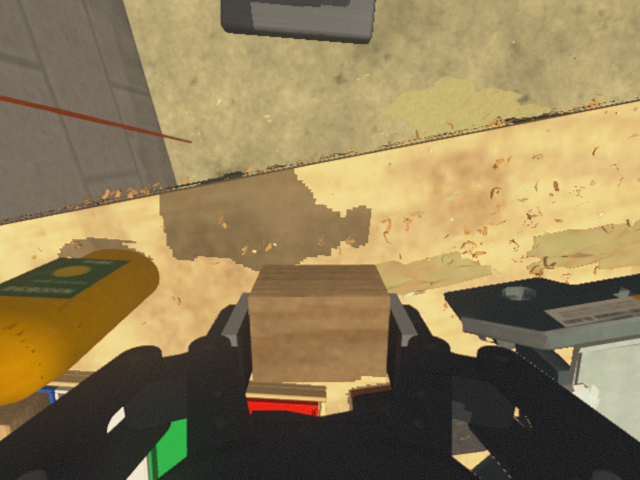

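The small block is held squarely by its ends (columns 250-388). Next: lift, turn, and carry to green.

{"name": "jog_arm", "arguments": {
  "linear": [
    [0, 0, -3.5],
    [0, 0, -3.5],
    [0, 0, -3.5],
    [0, 0, 0],
    [0, 0, 0],
    [0, 0, 0],
    [0, 0, 0],
    [0, 0, 0]
  ],
  "twist": [
    [0, 0, 0],
    [0, 0, 0.12],
    [0, 0, 0.12],
    [0, 0, 0.12],
    [0, 0, 0.12],
    [0, 0, 0.12],
    [0, 0, 0.12],
    [0, 0, 0.12]
  ],
  "claw": [-1, -1, -1, -1, -1, -1, -1, -1]
}}

```text
clock: 23.0
eef_pos: [0.4837, 0.078, 0.2123]
tool_rot: [3.14, -0.0, 2.37]
ft_force: [-0.2, 0.7, -0.7]
grip_width: 0.576
gripper_force: 62.3
```

{"name": "jog_arm", "arguments": {
  "linear": [
    [0, 0, 0],
    [0, 0, 0],
    [0, 0, 0],
    [0, 0, 0],
    [0, 0, 0],
    [0, 0, 0],
    [0, 0, 0],
    [-1.5, 3.1, 0]
  ],
  "twist": [
    [0, 0, 0.12],
    [0, 0, 0.12],
    [0, 0, 0.12],
    [0, 0, 0.12],
    [0, 0, 0.12],
    [0, 0, 0.12],
    [0, 0, 0.08],
    [0, 0, 0]
  ],
  "claw": [-1, -1, -1, -1, -1, -1, -1, -1]
}}

```text
clock: 23.67
eef_pos: [0.5079, 0.067, 0.2102]
tool_rot: [-3.131, -0.005, 1.579]
ft_force: [-1.2, 0.0, -0.2]
grip_width: 0.575
gripper_force: 62.3
```

{"name": "jog_arm", "arguments": {
  "linear": [
    [-1.5, 3.1, 0],
    [-1.5, 3.1, 0],
    [-1.5, 3.1, 0],
    [-1.5, 3.1, 0],
    [-1.5, 3.1, 0],
    [0, 0, 0],
    [0, 0, 0],
    [0, 0, 0]
  ],
  "twist": [
    [0, 0, 0],
    [0, 0, 0],
    [0, 0, 0],
    [0, 0, 0],
    [0, 0, 0],
    [0, 0, 0],
    [0, 0, 0],
    [0, 0, 0]
  ],
  "claw": [-1, -1, -1, -1, -1, -1, -1, -1]
}}

```text
clock: 24.33
eef_pos: [0.6694, -0.0108, 0.2114]
tool_rot: [-3.14, -0.001, 1.576]
ft_force: [-0.2, 0.1, -1.2]
grip_width: 0.574
gripper_force: 62.3
```

{"name": "jog_arm", "arguments": {
  "linear": [
    [0, 0, 3.5],
    [0, 0, 3.5],
    [0, 0, 3.5],
    [0, 0, 3.5],
    [0, 0, 2],
    [0, 0, 0],
    [0, 0, 0],
    [0, 0, 0]
  ],
  "twist": [
    [0, 0, 0],
    [0, 0, 0],
    [0, 0, 0],
    [0, 0, 0],
    [0, 0, 0],
    [0, 0, 0],
    [0, 0, 0],
    [0, 0, 0]
  ],
  "claw": [-1, -1, -1, -1, -1, -1, -1, -1]
}}

```text
clock: 25.0
eef_pos: [0.6711, -0.0109, 0.0532]
tool_rot: [3.139, -0.0, 1.576]
ft_force: [0.2, -0.1, -0.6]
grip_width: 0.573
gripper_force: 62.3
```

```bash
python3 - <<'E'
from h import *
go(672.5,-13.5,17,90)
E
```

```text
t 25.00 pos [671.1 -10.9  53.2] rpy [179.9  -0.   90.3] g 0.57 gf 62 | TURN z 0.005 SHIFT cm [-0.26  0.14  3.62]
```

{"name": "jog_arm", "arguments": {
  "linear": [
    [-0.3, 0.1, 0],
    [0, 0, 1.8],
    [0, 0, 1.8],
    [0, 0, 0],
    [0, 0, 0],
    [0, 0, 0],
    [0, 0, 0],
    [0, 0, 0]
  ],
  "twist": [
    [0, 0, 0],
    [0, 0, 0],
    [0, 0, 0],
    [0, 0, 0],
    [0, 0, 0],
    [0, 0, 0],
    [0, 0, 0],
    [0, 0, 0]
  ],
  "claw": [-1, -1, -1, -1, -1, -1, 0.3, 0.45]
}}

```text
clock: 25.67
eef_pos: [0.6723, -0.0143, 0.0166]
tool_rot: [3.14, 0.0, 1.576]
ft_force: [-0.1, 0.8, 0.1]
grip_width: 0.725
gripper_force: 0.0
```

{"name": "jog_arm", "arguments": {
  "linear": [
    [0, 0, 0],
    [0, 0, 0],
    [0, 0, -1],
    [0, 0, -3],
    [0, 0, -3.5],
    [0, 0, -3.5],
    [0, 0, -3.5],
    [0, 0, -3.5]
  ],
  "twist": [
    [0, 0, 0],
    [0, 0, 0],
    [0, 0, 0],
    [0, 0, 0],
    [0, 0, 0],
    [0, 0, 0],
    [0, 0, 0],
    [0, 0, 0]
  ],
  "claw": [0.45, 0.45, 0.45, 0.45, 0.45, 0.45, 0.45, 0.45]
}}

```text
clock: 26.33
eef_pos: [0.6712, -0.0144, 0.1977]
tool_rot: [-3.142, 0.0, 1.575]
ft_force: [-0.3, 0.8, 0.0]
grip_width: 0.728
gripper_force: 0.0
```

{"name": "jog_arm", "arguments": {
  "linear": [
    [0, 0, -3.5],
    [0, 0, -3.5],
    [0, 0, 0],
    [0, 0, 0],
    [0, 0, 0]
  ],
  "twist": [
    [0, 0, 0],
    [0, 0, 0],
    [0, 0, 0],
    [0, 0, 0],
    [0, 0, 0]
  ],
  "claw": [0.45, 0.45, 0.45, 0.45, 0.45]
}}

```text
clock: 26.75
eef_pos: [0.671, -0.014, 0.2654]
tool_rot: [-3.141, -0.001, 1.576]
ft_force: [0.6, 0.3, -0.0]
grip_width: 0.727
gripper_force: 0.0
```

```bash
python3 - <<'E'
from h import *
c=capture('wrist');cv2.imwrite('pics/w10.png',c['img'])
go(517,-62.3,230,90)
E
```

```text
t 26.80 pos [670.5 -13.7 264.4] rpy [-179.9   -0.    90.3] g 0.72 gf 0 | TURN z 0.005 SHIFT cm [ -4.86 -15.35   3.44]
```

View pics/w10.png

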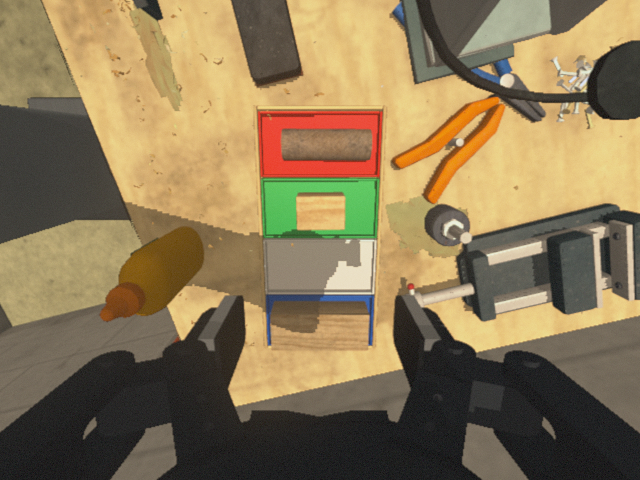

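All three wooden pieces are in: dowel in red (325,145), small block in green (320,212), long block in blue (320,325). On to the bottle, gripped across its 40 mm sides.

{"name": "jog_arm", "arguments": {
  "linear": [
    [-1, -3, 0],
    [-1, -3, 0],
    [-1, -3, 0],
    [-1, -3, 0],
    [-0.9, -3, 0],
    [0, -0.3, 0],
    [0, 0, 0],
    [0, 0, 0]
  ],
  "twist": [
    [0, 0, 0],
    [0, 0, 0],
    [0, 0, 0],
    [0, 0, 0],
    [0, 0, 0],
    [0, 0, 0],
    [0, 0, 0],
    [0, 0, 0]
  ],
  "claw": [0.7, 0.7, 0.7, 0.7, 0.7, 0.7, 0.7, 0.7]
}}

```text
clock: 27.47
eef_pos: [0.519, -0.0634, 0.2647]
tool_rot: [-3.141, -0.0, 1.576]
ft_force: [0.3, 0.0, 0.1]
grip_width: 0.846
gripper_force: 0.0
```

{"name": "jog_arm", "arguments": {
  "linear": [
    [0, 0, 0],
    [0, 0, 0],
    [0, 0, 2],
    [0, 0, 2],
    [0, 0, 2],
    [0, 0, 0],
    [0, 0, 0],
    [0, 0, 0]
  ],
  "twist": [
    [0, 0, 0],
    [0, 0, 0],
    [0, 0, 0],
    [0, 0, 0],
    [0, 0, 0],
    [0, 0, 0],
    [0, 0, 0],
    [0, 0, 0]
  ],
  "claw": [0.7, 0.7, 0.7, 0.7, 0.7, 0.7, 0.7, 0.7]
}}

```text
clock: 28.13
eef_pos: [0.52, -0.0642, 0.2059]
tool_rot: [3.14, 0.001, 1.576]
ft_force: [-0.2, -0.4, 0.3]
grip_width: 0.851
gripper_force: 0.0
```

```bash
python3 - <<'E'
from h import *
go(517,-62.3,104,90)
c=capture('wrist');cv2.imwrite('pics/w11.png',c['img'])
W=cloud(c);X,Y,Z=W[...,0],W[...,1],W[...,2]
m=(abs(X-.517)<.05)&(abs(Y+.062)<.05)
for z in np.arange(.03,.18,.01):
    p=W[m&(abs(Z-z)<.005)]
    if len(p)>3:print('z',round(z,2),len(p),(p.min(0)*1000).round()[:2],(p.max(0)*1000).round()[:2])
E
```

```text
t 28.13 pos [520.  -64.2 205.9] rpy [179.9   0.   90.3] g 0.85 gf 0 | TURN z 0.005 SHIFT cm [ 0.19 -0.3  10.19]
z 0.03 56 [497. -55.] [534. -36.]
z 0.04 64 [497. -54.] [534. -35.]
z 0.05 68 [497. -52.] [535. -35.]
z 0.06 78 [497. -55.] [534. -35.]
z 0.07 77 [497. -54.] [535. -35.]
z 0.08 99 [498. -55.] [535. -35.]
z 0.09 86 [498. -88.] [537. -35.]
z 0.1 247 [498. -68.] [538. -35.]
z 0.11 349 [499. -73.] [537. -36.]
z 0.12 1299 [500. -91.] [536. -38.]
z 0.13 447 [504. -71.] [532. -47.]
z 0.14 170 [505. -62.] [531. -52.]
z 0.15 874 [506. -77.] [531. -52.]
z 0.16 259 [511. -67.] [525. -58.]
z 0.17 339 [513. -70.] [524. -59.]
```

View pics/w11.png

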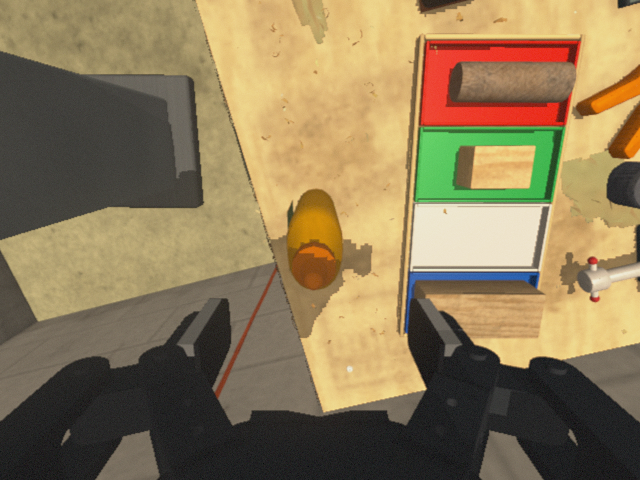

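The bottle stands upright at (315,240) between the fingers. I'll centre on it, descend in steps and check the force.

{"name": "jog_arm", "arguments": {
  "linear": [
    [0.2, -0.2, 0],
    [0, 0, 0],
    [0, 0, 2],
    [0, 0, 2.5],
    [0, 0, 2.5],
    [0, 0, 2],
    [0, 0, 0.9],
    [0, 0, 0]
  ],
  "twist": [
    [0, 0, 0],
    [0, 0, 0],
    [0, 0, 0],
    [0, 0, 0],
    [0, 0, 0],
    [0, 0, 0],
    [0, 0, 0],
    [0, 0, 0]
  ],
  "claw": [0.7, 0.7, 0.7, 0.7, 0.7, 0.7, 0.7, 0.7]
}}

```text
clock: 28.85
eef_pos: [0.5159, -0.0617, 0.1052]
tool_rot: [-3.139, -0.0, 1.576]
ft_force: [0.0, -1.1, 1.0]
grip_width: 0.848
gripper_force: 0.0
```

{"name": "jog_arm", "arguments": {
  "linear": [
    [0, 0, 0],
    [0, 0, 0],
    [0, 0, 0]
  ],
  "twist": [
    [0, 0, 0],
    [0, 0, 0],
    [0, 0, 0]
  ],
  "claw": [0.7, 0.7, 0.7]
}}

```text
clock: 29.1
eef_pos: [0.5179, -0.0622, 0.1076]
tool_rot: [3.139, 0.0, 1.576]
ft_force: [0.4, -0.9, -0.7]
grip_width: 0.852
gripper_force: 0.0
```

```bash
python3 - <<'E'
from h import *
go(517.5,-62.5,103,90)
E
```

```text
t 29.10 pos [517.9 -62.2 107.6] rpy [179.9   0.   90.3] g 0.85 gf 0 | TURN z 0.005 SHIFT cm [-0.03 -0.04  0.46]
```

{"name": "jog_arm", "arguments": {
  "linear": [
    [0, 0, 0.4],
    [0, 0, 0],
    [0, 0, 0],
    [0, 0, 0],
    [0, 0, 0],
    [0, 0, 0],
    [0, 0, 0],
    [0, 0, 0]
  ],
  "twist": [
    [0, 0, 0],
    [0, 0, 0],
    [0, 0, 0],
    [0, 0, 0],
    [0, 0, 0],
    [0, 0, 0],
    [0, 0, 0],
    [0, 0, 0]
  ],
  "claw": [0.7, 0.7, 0.5, 0.3, 0.2, 0.1, 0, -0.1]
}}

```text
clock: 29.77
eef_pos: [0.5171, -0.062, 0.1025]
tool_rot: [3.141, -0.0, 1.576]
ft_force: [-0.1, -0.4, 2.1]
grip_width: 0.462
gripper_force: 49.3
```

{"name": "jog_arm", "arguments": {
  "linear": [
    [0, 0, 0],
    [0, 0, 0],
    [0, 0, 0],
    [0, 0, 0],
    [0, 0, 0],
    [0, 0, 0],
    [0, 0, 0],
    [0, 0, 0]
  ],
  "twist": [
    [0, 0, 0],
    [0, 0, 0],
    [0, 0, 0],
    [0, 0, 0],
    [0, 0, 0],
    [0, 0, 0],
    [0, 0, 0],
    [0, 0, 0]
  ],
  "claw": [-0.2, -0.3, -1, -1, -1, -1, -1, -1]
}}

```text
clock: 30.43
eef_pos: [0.5171, -0.0621, 0.1026]
tool_rot: [3.141, -0.0, 1.576]
ft_force: [-0.5, 0.0, 5.2]
grip_width: 0.457
gripper_force: 60.0
```

{"name": "jog_arm", "arguments": {
  "linear": [
    [0, 0, -0.5],
    [0, 0, -1],
    [0, 0, -1],
    [0, 0, 0],
    [0, 0, 0],
    [0, 0, 0],
    [0, 0, 0],
    [0, 0, 0]
  ],
  "twist": [
    [0, 0, 0],
    [0, 0, 0],
    [0, 0, 0],
    [0, 0, 0],
    [0, 0, 0],
    [0, 0, 0],
    [0, 0, 0],
    [0, 0, 0]
  ],
  "claw": [-1, -1, -1, -1, -1, -1, -1, -1]
}}

```text
clock: 31.1
eef_pos: [0.5166, -0.0619, 0.127]
tool_rot: [-3.141, -0.0, 1.576]
ft_force: [0.1, -0.6, -2.7]
grip_width: 0.458
gripper_force: 60.7
```

```bash
python3 - <<'E'
from h import *
go(672,-81,150,180)
c=capture('scene');cv2.imwrite('pics/s2.png',cv2.resize(c['img'][130:370,240:560],(800,600)))
c=capture('top');W=cloud(c)
X,Y,Z=W[...,0],W[...,1],W[...,2]
c=capture('wrist');W=cloud(c);X,Y,Z=W[...,0],W[...,1],W[...,2]
m=(abs(X-.517)<.04)&(abs(Y+.062)<.04)
for z in np.arange(.03,.12,.02):
    p=W[m&(abs(Z-z)<.005)]
    if len(p)>3:print('z',round(z,2),len(p),(p.min(0)*1000).round()[:2],(p.max(0)*1000).round()[:2])
E
```

```text
t 31.10 pos [516.6 -61.9 127. ] rpy [-180.    -0.    90.3] g 0.46 gf 61 | TURN z -1.566 SHIFT cm [-15.54  -1.91  -2.3 ]
z 0.03 94 [501. -48.] [534. -36.]
z 0.05 158 [497. -56.] [534. -36.]
z 0.07 224 [497. -57.] [535. -35.]
z 0.09 314 [497. -56.] [535. -35.]
z 0.11 401 [497. -56.] [535. -35.]
```

View pics/s2.png

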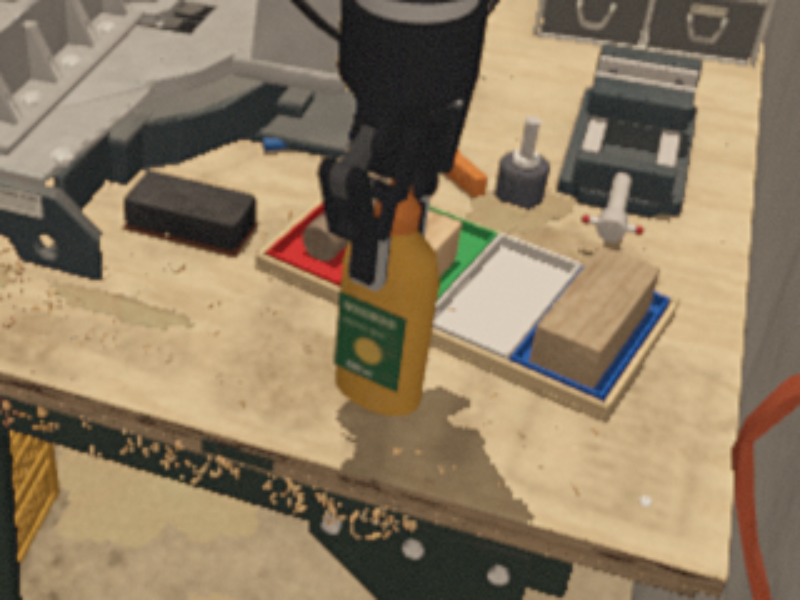

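The bottle hangs upright in the gripper at (385,320), and the white bin (510,290) is free. I'll lift, turn a quarter, and move gently to white.

{"name": "jog_arm", "arguments": {
  "linear": [
    [0, 0, -1],
    [0, 0, -2],
    [0, 0, -2],
    [0, 0, -1],
    [0, 0, 0],
    [0, 0, 0],
    [0, 0, 0],
    [0, 0, 0]
  ],
  "twist": [
    [0, 0, 0],
    [0, 0, 0],
    [0, 0, 0],
    [0, 0, -0.05],
    [0, 0, -0.1],
    [0, 0, -0.1],
    [0, 0, -0.1],
    [0, 0, -0.1]
  ],
  "claw": [-1, -1, -1, -1, -1, -1, -1, -1]
}}

```text
clock: 31.92
eef_pos: [0.5167, -0.0621, 0.1881]
tool_rot: [3.141, 0.0, 2.03]
ft_force: [1.6, -0.4, -3.8]
grip_width: 0.461
gripper_force: 60.8
```

{"name": "jog_arm", "arguments": {
  "linear": [
    [0, 0, 0],
    [0, 0, 0],
    [0, 0, 0],
    [0, 0, 0],
    [0, 0, 0],
    [0, 0, 0],
    [0, 0, 0],
    [0, 0, 0]
  ],
  "twist": [
    [0, 0, -0.1],
    [0, 0, -0.1],
    [0, 0, -0.1],
    [0, 0, -0.1],
    [0, 0, -0.1],
    [0, 0, -0.1],
    [0, 0, -0.1],
    [0, 0, -0.1]
  ],
  "claw": [-1, -1, -1, -1, -1, -1, -1, -1]
}}

```text
clock: 32.58
eef_pos: [0.5166, -0.0625, 0.1879]
tool_rot: [-3.141, 0.0, 2.83]
ft_force: [0.7, 0.2, -3.3]
grip_width: 0.46
gripper_force: 60.8
```

{"name": "jog_arm", "arguments": {
  "linear": [
    [0, 0, 0],
    [0, 0, 0],
    [0, 0, 0],
    [0, 0, 0],
    [-1, -0.1, 0],
    [-1.8, -0.2, 0],
    [-1.8, -0.2, 0],
    [-1.8, -0.2, 0]
  ],
  "twist": [
    [0, 0, -0.1],
    [0, 0, -0.1],
    [0, 0, -0.1],
    [0, 0, -0.02],
    [0, 0, 0],
    [0, 0, 0],
    [0, 0, 0],
    [0, 0, 0]
  ],
  "claw": [-1, -1, -1, -1, -1, -1, -1, -1]
}}

```text
clock: 33.25
eef_pos: [0.5824, -0.0691, 0.1876]
tool_rot: [-3.141, 0.001, -3.14]
ft_force: [0.4, 0.4, -3.0]
grip_width: 0.462
gripper_force: 60.9
```

{"name": "jog_arm", "arguments": {
  "linear": [
    [-1.8, -0.2, 0],
    [-1.8, -0.2, 0],
    [-1.8, -0.2, 0],
    [-1.8, -0.2, 0],
    [-1, -0.2, 0],
    [-0.8, -0.1, 0],
    [0, 0, 0],
    [0, 0, 0]
  ],
  "twist": [
    [0, 0, 0],
    [0, 0, 0],
    [0, 0, 0],
    [0, 0, 0],
    [0, 0, 0],
    [0, 0, 0],
    [0, 0, 0],
    [0, 0, 0]
  ],
  "claw": [-1, -1, -1, -1, -1, -1, -1, -1]
}}

```text
clock: 33.92
eef_pos: [0.6703, -0.0794, 0.187]
tool_rot: [-3.142, -0.001, -3.138]
ft_force: [-1.1, -0.0, -3.8]
grip_width: 0.457
gripper_force: 60.9
```

{"name": "jog_arm", "arguments": {
  "linear": [
    [0, 0, 0],
    [0, 0, 0],
    [0, 0, 0],
    [0, 0, 0]
  ],
  "twist": [
    [0, 0, 0],
    [0, 0, 0],
    [0, 0, 0],
    [0, 0, 0]
  ],
  "claw": [-1, -1, -1, -1]
}}

```text
clock: 34.25
eef_pos: [0.6704, -0.0793, 0.1875]
tool_rot: [3.141, -0.0, -3.138]
ft_force: [0.1, -0.6, -2.5]
grip_width: 0.462
gripper_force: 60.9
```

```bash
python3 - <<'E'
from h import *
go(672,-81,110,180)
c=capture('top');W=cloud(c);print(*blob(W,[371,186,34,60],.03,.06,2))
X,Y,Z=W[...,0],W[...,1],W[...,2]
c=capture('wrist');W=cloud(c);X,Y,Z=W[...,0],W[...,1],W[...,2]
m=(abs(X-.672)<.05)&(abs(Y+.081)<.04)
for z in np.arange(.07,.18,.02):
    p=W[m&(abs(Z-z)<.005)]
    if len(p)>3:print('z',round(z,2),len(p),(p.min(0)*1000).round()[:2],(p.max(0)*1000).round()[:2])
E
```

```text
t 34.25 pos [670.4 -79.3 187.5] rpy [ 180.    -0.  -179.8] g 0.46 gf 61 | TURN z 0.004 SHIFT cm [-0.16 -0.17  7.75]
[672.8 -12.3] [35.2 50.2] yaw(short) -88.9 z med 40.7 440
z 0.09 92 [646. -96.] [660. -63.]
z 0.11 154 [646. -99.] [664. -62.]
z 0.13 229 [ 645. -100.] [666. -62.]
z 0.15 304 [ 645. -100.] [666. -62.]
z 0.17 386 [645. -99.] [666. -62.]
```

{"name": "jog_arm", "arguments": {
  "linear": [
    [0, -0.1, 0.7],
    [0, 0, 1.5],
    [0, 0, 1.5],
    [0, 0, 1.5],
    [0, 0, 1.3],
    [0, 0, 0.7],
    [0, 0, 0.3],
    [0, 0, 0]
  ],
  "twist": [
    [0, 0, 0],
    [0, 0, 0],
    [0, 0, 0],
    [0, 0, 0],
    [0, 0, 0],
    [0, 0, 0],
    [0, 0, 0],
    [0, 0, 0]
  ],
  "claw": [-1, -1, -1, -1, -1, -1, -1, -1]
}}

```text
clock: 35.02
eef_pos: [0.6705, -0.0803, 0.1114]
tool_rot: [3.142, -0.001, -3.137]
ft_force: [-0.4, 0.4, -1.7]
grip_width: 0.459
gripper_force: 61.0
```

{"name": "jog_arm", "arguments": {
  "linear": [
    [0, 0, 0],
    [0, 0, 0],
    [0, 0, 0],
    [0, 0, 0]
  ],
  "twist": [
    [0, 0, 0],
    [0, 0, 0],
    [0, 0, 0],
    [0, 0, 0]
  ],
  "claw": [-1, -1, -1, -1]
}}

```text
clock: 35.35
eef_pos: [0.6715, -0.0804, 0.1131]
tool_rot: [-3.142, 0.002, -3.137]
ft_force: [-0.1, 0.2, -3.7]
grip_width: 0.459
gripper_force: 61.0
```

```bash
python3 - <<'E'
from h import *
go(672,-81,109,180)
c=capture('scene');cv2.imwrite('pics/s3.png',cv2.resize(c['img'][130:370,300:620],(800,600)))
E
```

```text
t 35.35 pos [671.5 -80.4 113.1] rpy [-1.800e+02  1.000e-01 -1.798e+02] g 0.46 gf 61 | TURN z 0.004 SHIFT cm [-0.05 -0.06  0.41]
```

View pics/s3.png

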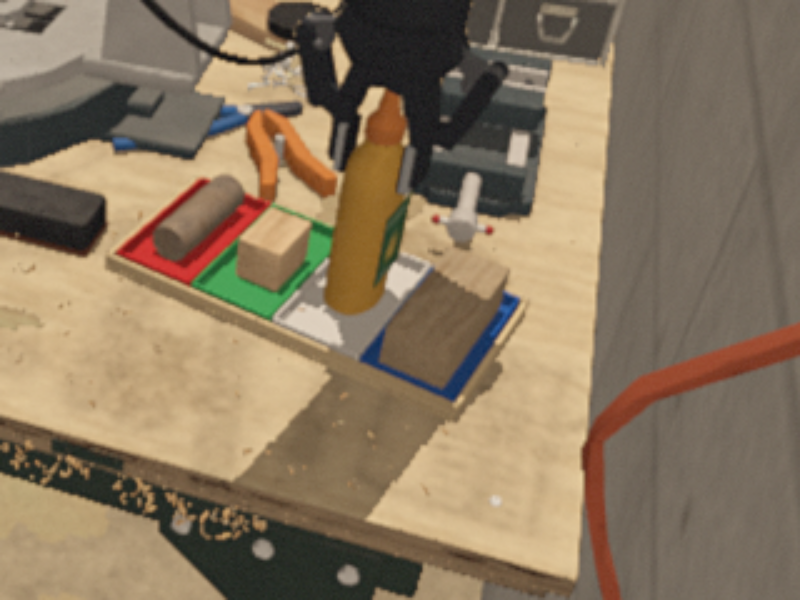

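The bottle is upright inside the white bin outline at (355,290), just above the floor. I'll lower in small steps until its weight comes off.

{"name": "jog_arm", "arguments": {
  "linear": [
    [0, 0, 0.2],
    [0, 0, 0],
    [0, 0, 0],
    [0, 0, 0]
  ],
  "twist": [
    [0, 0, 0],
    [0, 0, 0],
    [0, 0, 0],
    [0, 0, 0]
  ],
  "claw": [-1, -1, -1, -1]
}}

```text
clock: 35.73
eef_pos: [0.6709, -0.0803, 0.1102]
tool_rot: [3.142, -0.0, -3.137]
ft_force: [-0.1, 0.9, -3.1]
grip_width: 0.459
gripper_force: 61.0
```

{"name": "jog_arm", "arguments": {
  "linear": [
    [0, 0, 0.1],
    [0, 0, 0],
    [0, 0, 0]
  ],
  "twist": [
    [0, 0, 0],
    [0, 0, 0],
    [0, 0, 0]
  ],
  "claw": [-1, -1, -1]
}}

```text
clock: 35.98
eef_pos: [0.6709, -0.0804, 0.1092]
tool_rot: [3.142, -0.0, -3.137]
ft_force: [-0.3, -0.1, -4.1]
grip_width: 0.46
gripper_force: 61.0
```

{"name": "jog_arm", "arguments": {
  "linear": [
    [0, 0, 0.1],
    [0, 0, 0],
    [0, 0, 0]
  ],
  "twist": [
    [0, 0, 0],
    [0, 0, 0],
    [0, 0, 0]
  ],
  "claw": [-1, -1, -1]
}}

```text
clock: 36.23
eef_pos: [0.6711, -0.0804, 0.1092]
tool_rot: [3.141, 0.0, -3.137]
ft_force: [-2.4, 0.4, 3.1]
grip_width: 0.461
gripper_force: 61.6
```

It's touching the floor, so open gradually, then rise straight up.

{"name": "jog_arm", "arguments": {
  "linear": [
    [0, 0, 0],
    [0, 0, 0],
    [0, 0, 0],
    [0, 0, 0],
    [0, 0, 0],
    [0, 0, 0],
    [0, 0, 0],
    [0, 0, 0]
  ],
  "twist": [
    [0, 0, 0],
    [0, 0, 0],
    [0, 0, 0],
    [0, 0, 0],
    [0, 0, 0],
    [0, 0, 0],
    [0, 0, 0],
    [0, 0, 0]
  ],
  "claw": [-0.05, 0.05, 0.2, 0.35, 0.5, 0.6, 0.6, 0.6]
}}

```text
clock: 36.9
eef_pos: [0.671, -0.0804, 0.1083]
tool_rot: [-3.142, 0.0, -3.137]
ft_force: [0.8, 0.8, 0.6]
grip_width: 0.799
gripper_force: 0.0
```

{"name": "jog_arm", "arguments": {
  "linear": [
    [0, 0, -1],
    [0, 0, -2],
    [0, 0, -2],
    [0, 0, -2],
    [0, 0, -3],
    [0, 0, -3],
    [0, 0, -3],
    [0, 0, 0]
  ],
  "twist": [
    [0, 0, 0],
    [0, 0, 0],
    [0, 0, 0],
    [0, 0, 0],
    [0, 0, 0],
    [0, 0, 0],
    [0, 0, 0],
    [0, 0, 0]
  ],
  "claw": [0.6, 0.6, 0.6, 0.6, 0.6, 0.6, 0.6, 0.6]
}}

```text
clock: 37.57
eef_pos: [0.6751, -0.0815, 0.2764]
tool_rot: [-3.14, 0.013, -3.138]
ft_force: [1.4, -0.3, 0.8]
grip_width: 0.797
gripper_force: 0.0
```

```bash
python3 - <<'E'
from h import *
go(672,-81,109,180)
c=capture('scene');cv2.imwrite('pics/s4.png',cv2.resize(c['img'][130:370,300:620],(800,600)))
E
```

```text
t 37.57 pos [675.1 -81.5 276.4] rpy [-179.9    0.8 -179.8] g 0.80 gf 0 | TURN z 0.004 SHIFT cm [ 0.31  0.05 16.74]
```

View pics/s4.png

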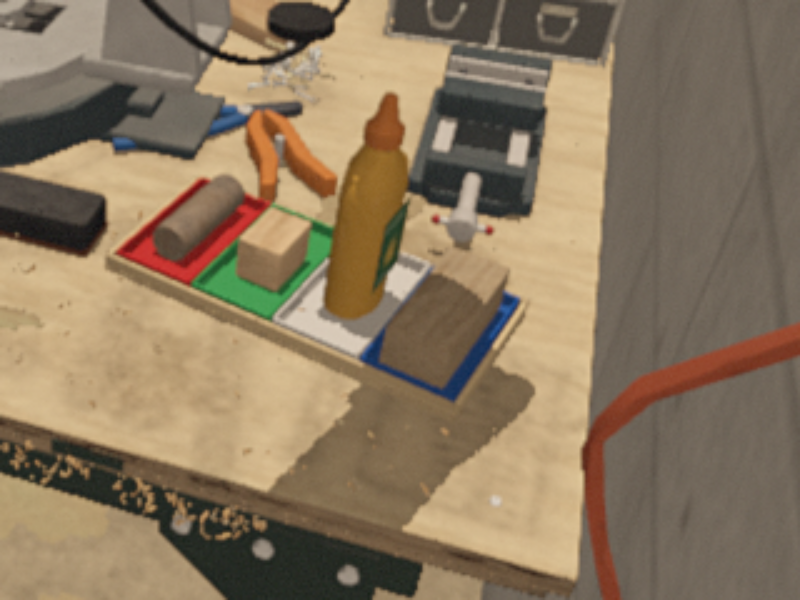

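The bottle stands upright and free in the white bin at (365,220). The other three pieces lie in their own bins and the gripper is clear. I'll let the arm settle and hand in.

{"name": "jog_arm", "arguments": {
  "linear": [
    [0, 0, 0],
    [0, 0, 0],
    [0, 0, 0],
    [0, 0, 0]
  ],
  "twist": [
    [0, 0, 0],
    [0, 0, 0],
    [0, 0, 0],
    [0, 0, 0]
  ],
  "claw": [0.6, 0.6, 0.6, 0.6]
}}

```text
clock: 37.95
eef_pos: [0.67, -0.0802, 0.2668]
tool_rot: [3.141, -0.003, -3.137]
ft_force: [1.0, 0.4, -0.7]
grip_width: 0.8
gripper_force: 0.0
```

```bash
python3 -c "
from plant import *
print(close_job())"
```

```text
the job is handed in; nothing more can be done
None
```

The kit is packed and handed in at about 38 s: long block in blue, small block in green, dowel in red, then the bottle upright in white, with the sanding block left where it lay; the hand-in returned no verdict.

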